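# Change the sample boards in the board holder

## Robot

A 7-joint arm with a two-finger parallel gripper is mounted at the origin on the work surface; the furniture and walls round the work are solid. World frame = base frame: x ahead of the robot, y to its left, z up, the work surface at z = 0. Lengths are in m, angles in degrees, forces in N, time in s.
With the tool pointing down it reaches from about 0.4 to 0.875 m from the base axis. Payload 6.5 kg.
Tool frame: the origin (TCP) lies at the very end of the fingers, on their centre line; the grasp point (between the pads) lies 19 mm behind it (robot.grip_depth is the distance from the TCP to the grasp point, in m); z points along the fingers, y is the line along which they close (so a half turn about z gives the same grasp; the last joint's range is limited). The gripper opens to 88 mm and grips with 3 to 60 N. Pads are 18 mm wide; open, the fingers measure 123 mm over their backs; the gripper's body (75 mm by 187 mm) begins 45 mm behind the grasp point.
Start: joints at [-78.449, 30.733, -0.252, 88.115, 0.149, 61.152, -4.079], TCP at [0.172, 0.627, 0.239] pointing down, gripper open.
Joint ranges: [-154.64, 154.64], [-21.42, 123.67], [-72.66, 72.17], [13.99, 137.28], [-74.86, 254.86], [10.95, 109.41], [-158.01, 158.01]. Speed limits (degrees/s): [136.94, 136.94, 180, 180, 180, 180, 180].

## Interface

Orientations are given as a 3x3 rotation matrix whose columns are the frame's x, y, z axes.
In Python, from rig import readout, get_image, finish_job, robot gives the robot as it stands. The module is installed in compiled form; this text tells all that it offers.
- The arm moves only by the shell command python3 -m creep 'ROWS' [FORCE]. ROWS is JSON, a list of rows, each a list of 7 numbers: the turn, a rotation vector about the world's x, y, z in rad, then the shift along the world's x, y, z in mm, then the finger opening in mm, from 0 to 88.1. In form: [[ax, ay, az, tx, ty, tz, hand], ...]. A call has exactly 8 rows; each row is the pose to reach, as a shift and turn from the pose commanded when the call began; what a row does not reach only later rows make up. A row lasts 1/10 s, in which the tool goes at most 50 mm and 8.59 degrees, less where a joint would pass 70% of its speed; a pose out of reach is approached as far as the arm can. A call with a gripper value outside its range is refused whole. The fingers move at their own pace and stop on an object; FORCE is the grip in N (left out, the last holds). Time passes only in rows, so rows that repeat a pose let the fingers close, or fill a call up. It gives the time, the measured TCP pose, the force, the opening and the grip force at its end, in the units of the state.
- readout.get_state(): the state, without advancing time (a new reading comes with each control period).
- get_image(name): name is "scene" or "side" or "wrist"; returns a dict with "pixels" (420x560x3 uint8, red, green, blue), "vfov" (degrees; the focal length in pixels is half the picture's height over the tangent of half this angle, whatever the lens; pixels are square), "cx", "cy" (the principal point, pixels), "k1" (the pictures are not rectified: a ray, as slopes to the right and down, at radius r is drawn at 1 + k1 r^2 times it, then the intrinsics apply), "eye" and "orientation" of the camera in the world. Camera axes: x right, y up, looking along -z (the intrinsics and any distortion apply to the point x, -y, -z); pixel columns grow to the right and rows downward; lengths in m; the calibration is good to about 2 mm. A picture is of the moment at which its call begins. There is no depth.
- finish_job(): hands the job in; it is judged then, once.
The state is a dict: "t": time; "q": joint angles; "qvel": joint speeds; "joint_torque": joint torques, N m; "tcp_pos": TCP position; "tool_rot": TCP orientation; "wrist_force": force on the tool from outside, world axes, zero at the start; "wrist_torque": the same for the moment, N m; "grip_width": finger opening in m; "gripper_force": force on a finger pad.
Only numpy, scipy, OpenCV 4.12 (cv2) and the standard library are available. Lean on these libraries where they do the work, as an engineer would, in place of code of your own. Each camera call takes 0.05 s, during which the arm holds its last target. There are 200 camera calls.

## Task

Change the sample boards in the desk holder. Throw the holder's lever into the open notch (white dot), then draw out the yellow board and lay it flat on the cork mat; then tuck every new board on the worktop (there are three or four) flat under the weighted arm, one on top of another and each pushed fully home against the end stops. Last, throw the lever back into the hold notch (green dot) so that the orange guide squares the pile, without disturbing the mug.

Things in the scene. Friction and masses are not known exactly. Their poses are not given: they have to be found in the camera images.
- holder: Grey desk-top board holder, fixed. Origin at worktop level under the centre of a board that is fully home; x is the way boards are pushed in (roughly away from the robot), y to the left of that, z up. Aluminium bed 14 mm high from x = -59 to +63 mm; in front of x = -20 mm only a 34 mm wide tongue, so fingers can straddle a board there.
- stops (a point): Middle of the faces of the two dark end stops: in the holder's frame x = +65, y = 0, z = 40 mm. A board is home when its end touches them. The dark fixed guide has its face at y = +27 mm, the orange sliding guide lies opposite; both run from x = +2 to +62 mm and are 56 mm high.
- shoe (a point): Underside of the heel of the weighted arm's black shoe (holder x about +15, y 0 mm): rests on the top board or the bed with 1 to 2 N. From it a 30 mm wide ramp slopes up towards the mouth, its lip 43 mm nearer the mouth and 15 mm higher (21 degrees, up to 38 on a high pile). A level board 1 to 4 mm above the pile, pushed in along +x, lifts the arm.
- clamp (a joint): Angle of the steel hold-down arm with the brass weight about its hinge (holder x = +115, z = 58 mm, between the stops), rad: 0 = shoe on the bare bed, +0.08 per board below it; free to 0.9. Its top stands about 81 mm high over the bare bed, 115 mm over four boards.
- lever (a joint): Lever angle about its upright pivot, rad: 0 = middle notch, green dot, hold; +0.55 = white dot, open; -0.55 = red dot, shut; range +-0.57. Spring detents: a crest half-way (+-0.27) takes 4 to 6 N at the knob; beyond it the lever is drawn into the next notch and stays. Drives the orange guide: gap between guides 54 mm at hold, 78 open, 30 shut.
- pivot (a point): The lever's pivot (holder x = +40, y = -92 mm). At angle q the knob stands 65 mm from it, towards (-cos q, -sin q) of the holder's x and y axes.
- knob (a point): Middle of the lever's upright black cylindrical knob: 20 mm diameter, 45 mm tall, middle 75 mm and top 97 mm above the worktop, steel lever bar below it at 31 to 37 mm.
- old_board: The yellow sample board that is in the holder at the start: flat rigid plate 130 x 50 x 8 mm, 50 g; origin at the centre of its underside, x along its length, z up.
- mat: Cork mat, 190 x 120 x 3 mm, fixed; origin at the centre of its underside, x along its length.
- board_0: New sample board, dark wood top face on a white core: flat rigid plate 130 x 50 x 8 mm, 50 g, lying on the worktop; origin at the centre of its underside, x along its length, z up. Not present at every start.
- board_1: New sample board, blue top face on a white core: flat rigid plate 130 x 50 x 8 mm, 50 g, lying on the worktop; origin at the centre of its underside, x along its length, z up. Not present at every start.
- board_2: New sample board, green top face on a white core: flat rigid plate 130 x 50 x 8 mm, 50 g, lying on the worktop; origin at the centre of its underside, x along its length, z up. Not present at every start.
- board_3: New sample board, terracotta (reddish brown) top face on a white core: flat rigid plate 130 x 50 x 8 mm, 50 g, lying on the worktop; origin at the centre of its underside, x along its length, z up. Not present at every start.
- mug: Green and white mug, 78 mm across, 101 mm tall, standing; origin under its centre. A bystander.
Mind the look-alikes: they are no part of the job. What is shaped like the board_3 but pink is not meant.

How it is judged:
By the outcome, as a careful person would: the job done as asked, in the order asked, and still so for the second after the job is handed in, with the robot touching nothing.
Of board_0, board_1, board_2, board_3 only 3 to 4 are there at a start; the rules pass over those that are not, and their reading is None.
At some moment in a run one of old_board may be knocked a few centimetres aside while the robot is not near it.
Once in a run the grip may slacken for a moment while it holds something.
It also fails if it takes over 210 s, if anything falls off the work surface, if the arm or the gripper's body presses on something with over 40 N, if the wrist force passes 120 N, or if a joint passes its speed limit or range.

## Working session

There is one attempt and no reset: what is moved stays moved. The work goes in short steps, Python scripts to look and compute and a shell command to move; the robot and the scene stay as the last step left them, time stands still between calls to the robot, and variables do not carry over. Pictures are saved under pics/ and viewed, at most 14 in all, crops included, and the job is handed in when it is done.

```bash
mkdir -p pics
cat > h.py <<'E'
import numpy as np, cv2
from rig import readout, get_image
def snap(n,fn=None):
    im=get_image(n)
    if fn: cv2.imwrite(fn,cv2.cvtColor(im['pixels'],cv2.COLOR_RGB2BGR))
    np.save('/tmp/%s.npy'%n,im,allow_pickle=True); return im
def load(n): return np.load('/tmp/%s.npy'%n,allow_pickle=True).item()
def ray(im,u,v):
    f=210/np.tan(np.radians(im['vfov'])/2)
    d=np.array([(u-im['cx'])/f,(v-im['cy'])/f]); s=d.copy()
    for _ in range(30): s=d/(1+im['k1']*(s@s))
    return np.array(im['eye']),np.array(im['orientation'])@np.array([s[0],-s[1],-1.])
def onz(im,u,v,z):
    e,d=ray(im,u,v); return e+d*(z-e[2])/d[2]
def proj(im,p):
    f=210/np.tan(np.radians(im['vfov'])/2)
    c=np.array(im['orientation']).T@(np.array(p)-np.array(im['eye'])); s=np.array([c[0],-c[1]])/-c[2]
    s=s*(1+im['k1']*(s@s)); return np.array([im['cx'],im['cy']])+f*s
def tri(a,b):
    (e1,d1),(e2,d2)=a,b
    t=np.linalg.lstsq(np.c_[d1,-d2],e2-e1,rcond=None)[0]
    p,q=e1+t[0]*d1,e2+t[1]*d2; return (p+q)/2,np.linalg.norm(p-q)
E
python3 - <<'E'
from h import *
for n in('scene','side','wrist'):
    im=snap(n,f'pics/{n}0.png'); print(n,im['vfov'],im['cx'],im['cy'],im['k1'],im['eye'],np.round(im['orientation'],3).tolist())
s=readout.get_state(); print(s['t'],s['tcp_pos'],s['tool_rot'],s['wrist_force'],s['grip_width'])
E
```

```text
scene 52.48695803739286 287.37341275805176 209.7650602086422 -0.08344788911901785 [-0.15124062 -0.94863304  1.03903969] [[0.822, 0.372, -0.431], [-0.569, 0.528, -0.63], [-0.007, 0.763, 0.646]]
side 54.639892677392744 280.68333189826865 207.61021616813036 -0.041445010636393234 [ 0.06664944 -0.94215921  0.87458396] [[0.908, 0.259, -0.329], [-0.418, 0.556, -0.719], [-0.003, 0.79, 0.613]]
wrist 67.18268342824139 283.2291401976885 204.22700631391706 -0.04842273417596805 [0.09584575 0.64773165 0.3840559 ] [[0.264, -0.919, -0.292], [0.964, 0.252, 0.081], [-0.001, -0.303, 0.953]]
0.15 [0.17191071 0.62639132 0.23803796] [[-9.64372479e-01  2.64548051e-01 -2.25326211e-04]
 [ 2.64548119e-01  9.64371628e-01 -1.28708728e-03]
 [-1.23198227e-04 -1.30084118e-03 -9.99999146e-01]] [-0.3369266   0.13946954 -0.19453565] 0.08799144911182812
```

View pics/scene0.png

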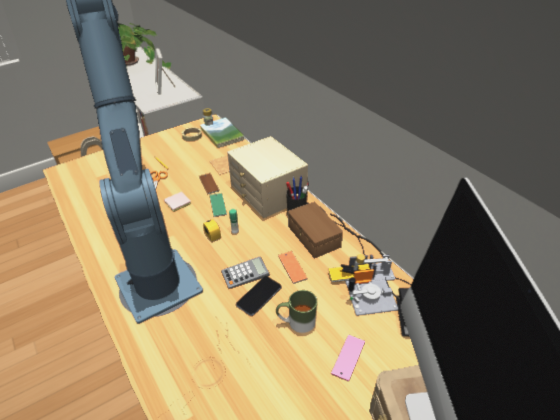

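View pics/side0.png

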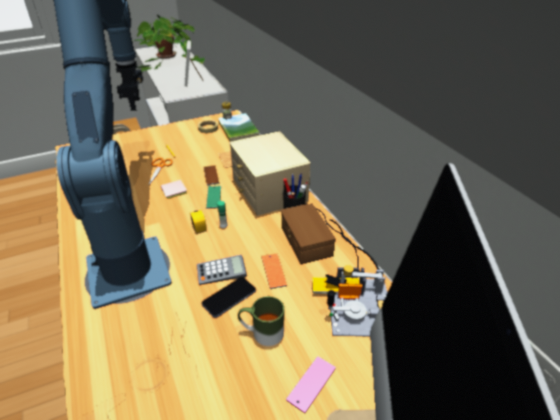

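The scene picture shows the holder near (365,280), mug (301,312), pink look-alike (348,357), dark board (208,183), green (217,204) and a reddish-orange one (292,266). Blue and the mat are not clear yet, so I'm enlarging.

Run:
```python
from h import *
im=load('scene')['pixels'][:,:,::-1]
a=cv2.resize(im[110:270,130:340],(800,600),interpolation=cv2.INTER_CUBIC)
cv2.imwrite('pics/c1.png',a)
b=cv2.resize(im[225:385,250:450],(750,600),interpolation=cv2.INTER_CUBIC)
cv2.imwrite('pics/c2.png',b)
s=load('scene')
for n,u,v in [('dark',208,183),('green',217,204),('terr',292,266),('pink',348,357),('mat?',222,163),('mug',301,325),('holder',365,285),('drawer',270,200),('box',315,235)]:
    print(n,onz(s,u,v,0.0)[:2].round(3))
```

```text
dark [0.372 0.392]
green [0.339 0.249]
terr [ 0.392 -0.178]
pink [ 0.325 -0.536]
mat? [0.488 0.489]
mug [ 0.282 -0.379]
holder [ 0.533 -0.375]
drawer [0.52  0.152]
box [ 0.543 -0.105]
```

View pics/c1.png

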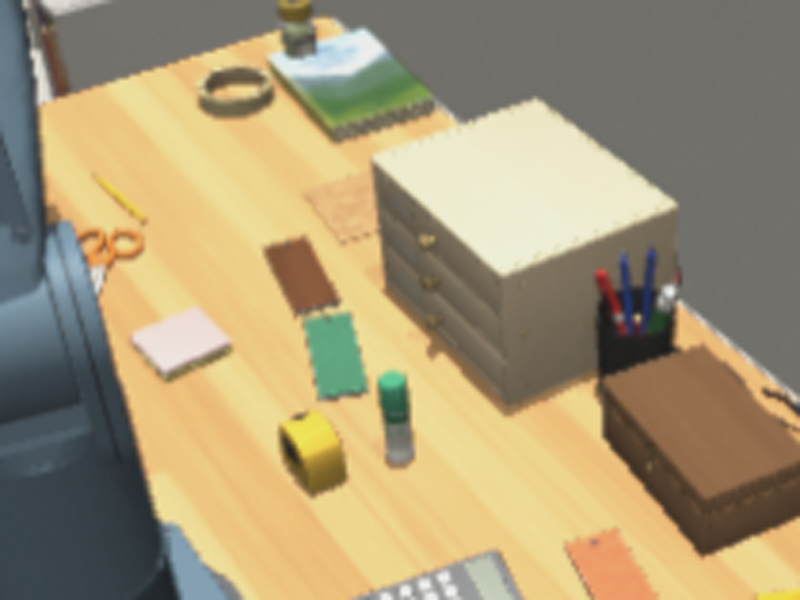

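View pics/c2.png

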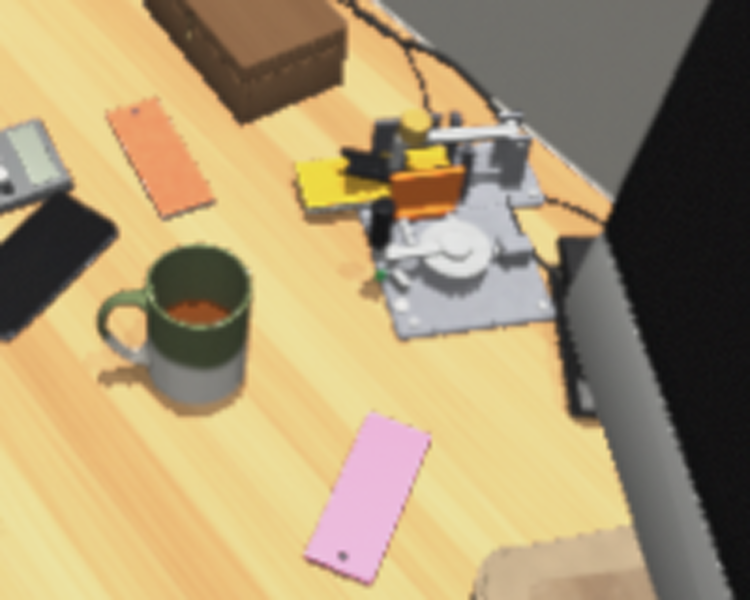

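View pics/wrist0.png

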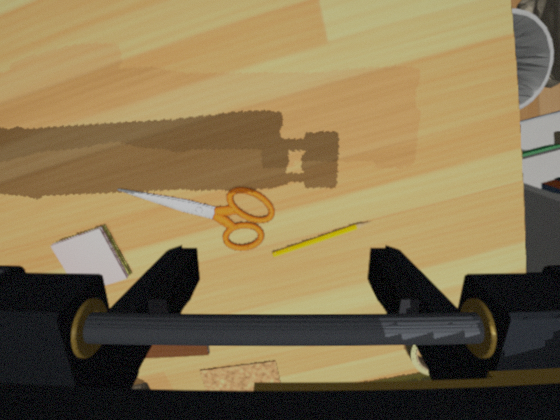

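c1 shows the mat (345,205 in the crop, partly behind the cabinet), dark board (302,275) and green board (335,355). c2 shows the orange-red board (160,155), the yellow board in the holder (345,180), lever knob (381,222) and pink look-alike (370,495). Candidates for the reddish-brown board:
- Orange-red plate, scene (292,266).
- Pink plate (348,357), which the task rules out.
- Brown box (315,230), not a plate.

I'm choosing (292,266). I haven't found blue yet. Next I'll measure with masks.

```bash
cat >> h.py <<'E'
R={'dark':((0,60,40),(14,220,130)),'green':((70,90,60),(90,255,200)),'terr':((3,120,140),(14,255,255)),'yellow':((23,190,120),(32,255,255)),'blue':((95,110,60),(125,255,255)),'pink':((140,40,150),(172,255,255))}
def blobs(im,name,z,amin=25):
    hsv=cv2.cvtColor(im['pixels'],cv2.COLOR_RGB2HSV)
    m=cv2.inRange(hsv,*[np.array(x) for x in R[name]])
    m=cv2.morphologyEx(m,cv2.MORPH_OPEN,np.ones((2,2)))
    out=[]
    for c in cv2.findContours(m,cv2.RETR_EXTERNAL,cv2.CHAIN_APPROX_NONE)[0]:
        if cv2.contourArea(c)<amin: continue
        P=np.array([onz(im,u,v,z)[:2] for u,v in c[:,0].astype(float)])*1000
        (cx,cy),(w,h),a=cv2.minAreaRect(P.astype(np.float32))
        if w<h: w,h,a=h,w,a+90
        out.append((c[:,0].mean(0).round().tolist(),round(cx),round(cy),round(w),round(h),round((a+90)%180-90,1)))
    return out
E
python3 - <<'E'
from h import *
for n in('scene','side'):
    im=load(n)
    for k in R: print(n,k,blobs(im,k,0.022 if k=='yellow' else .008))
E
```

```text
scene dark [([319.0, 244.0], 524, -162, 140, 126, -41.9), ([295.0, 226.0], 509, -28, 114, 35, 79.3), ([145.0, 128.0], 319, 981, 176, 16, 77.3), ([130.0, 57.0], 581, 2025, 349, 72, 76.0)]
scene green [([234.0, 216.0], 352, 140, 41, 19, 60.6), ([219.0, 206.0], 337, 229, 115, 42, 70.0)]
scene terr [([304.0, 309.0], 316, -344, 32, 11, -35.1), ([293.0, 267.0], 387, -188, 127, 50, 78.2), ([316.0, 223.0], 582, -58, 185, 115, 84.0)]
scene yellow []
scene blue []
scene pink [([349.0, 358.0], 323, -542, 128, 48, 29.6)]
side dark [([307.0, 244.0], 560, -94, 232, 131, 78.6), ([287.0, 185.0], 610, 187, 46, 22, 65.0), ([212.0, 176.0], 372, 371, 115, 37, 80.7), ([166.0, 51.0], 565, 2093, 398, 103, 77.2)]
side green [([217.0, 201.0], 340, 203, 173, 52, 73.2)]
side terr [([275.0, 272.0], 390, -190, 128, 47, 77.7), ([307.0, 226.0], 571, -44, 173, 53, 85.9)]
side yellow [([324.0, 286.0], 491, -311, 65, 46, -28.4), ([353.0, 281.0], 567, -330, 33, 22, -32.0), ([198.0, 218.0], 253, 122, 65, 39, 86.2)]
side blue []
side pink [([312.0, 385.0], 326, -541, 129, 49, 29.4)]
```

```bash
python3 -m creep '[[0,0,-0.07,30,-20,30,88],[0,0,-0.14,60,-50,60,88],[0,0,-0.21,90,-80,90,88],[0,0,-0.28,120,-110,120,88],[0,0,-0.35,160,-140,150,88],[0,0,-0.42,200,-170,160,88],[0,0,-0.48,230,-190,160,88],[0,0,-0.52,248,-206,160,88]]'
python3 - <<'E'
from h import *
im=snap('wrist','pics/w1.png'); s=snap('scene','pics/s1.png')
for k in R: print(k,'W',blobs(im,k,.008,60),'S',blobs(s,k,.008))
E
```

```text
t: 0.95
tcp_pos: [0.4242, 0.4172, 0.3996]
tool_rot: [[-0.7, 0.714, 0.003], [0.714, 0.7, -0.0], [-0.002, 0.002, -1.0]]
wrist_force: [0.5, 0.0, -0.1]
grip_width: 0.088
gripper_force: 0.0
dark W [([250.0, 144.0], 376, 386, 128, 49, 79.1)] S [([321.0, 243.0], 524, -157, 144, 125, -43.9), ([294.0, 224.0], 509, -14, 100, 36, 81.0), ([210.0, 185.0], 371, 369, 112, 47, 77.6)]
green W [([98.0, 264.0], 318, 16, 55, 28, 86.9), ([182.0, 190.0], 342, 243, 127, 46, 70.0)] S [([234.0, 217.0], 352, 139, 40, 19, 60.6), ([219.0, 205.0], 337, 232, 120, 44, 68.9)]
terr W [] S [([303.0, 309.0], 316, -342, 35, 14, -35.1), ([362.0, 278.0], 547, -353, 42, 34, -32.9), ([293.0, 268.0], 387, -189, 126, 49, 77.7), ([316.0, 223.0], 582, -58, 185, 115, 84.2)]
yellow W [([78.0, 223.0], 240, 63, 38, 25, -0.9), ([91.0, 204.0], 241, 108, 40, 34, -1.4)] S []
blue W [] S []
pink W [] S [([349.0, 358.0], 323, -542, 129, 48, 29.2)]
```

View pics/w1.png

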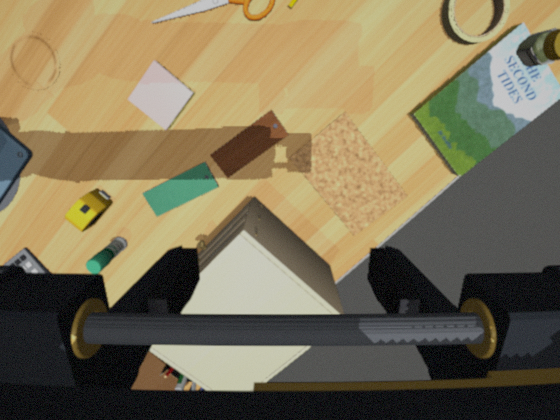

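Wrist view: dark board (250,144), green (182,190), mat with corners at about (343,112), (408,193), (360,235), (292,150), and no blue here. Now the holder.

```bash
python3 - <<'E'
from h import *
im=load('wrist'); P=np.array([onz(im,u,v,.003)[:2] for u,v in [(343,112),(408,193),(360,235),(292,150)]])*1000
print(P.round(),cv2.minAreaRect(P.astype(np.float32)))
E
python3 -m creep '[[0,0,-0.08,25,-40,0,88],[0,0,-0.16,50,-80,0,88],[0,0,-0.24,75,-120,0,88],[0,0,-0.32,100,-160,0,88],[0,0,-0.4,115,-205,0,88],[0,0,-0.48,125,-250,0,88],[0,0,-0.56,130,-295,0,88],[0,0,-0.64,130,-340,0,88]]'
python3 -m creep '[[0,0,-0.08,0,-40,0,88],[0,0,-0.16,0,-80,0,88],[0,0,-0.24,-10,-120,0,88],[0,0,-0.32,-20,-160,0,88],[0,0,-0.4,-40,-200,0,88],[0,0,-0.48,-60,-240,0,88],[0,0,-0.56,-70,-280,0,88],[0,0,-0.62,-80,-330,0,88]]'
python3 - <<'E'
from h import *
im=snap('wrist','pics/w2.png'); 
for k in R: print(k,'W',blobs(im,k,.008,60))
E
```

```text
[[449. 535.]
 [636. 523.]
 [635. 408.]
 [433. 431.]] ((540.6948852539062, 476.1082763671875), (114.09239196777344, 203.34107971191406), 83.53710174560547)
t: 1.85
tcp_pos: [0.5496, 0.0811, 0.3979]
tool_rot: [[-0.142, 0.99, -0.001], [0.99, 0.142, 0.0], [0.001, -0.001, -1.0]]
wrist_force: [0.4, 0.5, -0.2]
grip_width: 0.0877
gripper_force: 0.0
t: 2.65
tcp_pos: [0.4706, -0.2464, 0.3982]
tool_rot: [[0.457, 0.89, 0.0], [0.89, -0.457, 0.002], [0.002, -0.001, -1.0]]
wrist_force: [1.0, -0.0, -0.8]
grip_width: 0.0881
gripper_force: 0.0
dark W []
green W [([73.0, 3.0], 288, 111, 34, 10, -29.7)]
terr W [([223.0, 270.0], 267, -392, 48, 26, -26.8), ([225.0, 141.0], 391, -185, 129, 50, 77.2)]
yellow W [([326.0, 176.0], 519, -325, 130, 48, -27.1), ([44.0, 23.0], 225, 112, 44, 42, -83.9)]
blue W []
pink W [([293.0, 304.0], 350, -524, 78, 50, 29.2)]
```

View pics/w2.png

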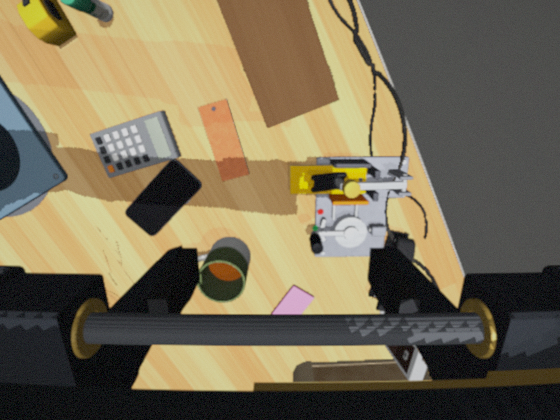

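Wrist view: holder with yellow board (326,178), knob (316,241), pivot (351,231), terracotta board (223,140), mug (223,275), pink (293,300). No blue here.

Run:
```python
from h import *
im=load('wrist'); print(blobs(im,'yellow',.022,60))
y=blobs(im,'yellow',.022,60)[0]
a=np.radians(y[5]); c=np.array(y[1:3])
Rz=np.array([[np.cos(a),-np.sin(a)],[np.sin(a),np.cos(a)]])
for n,p in [('pivot',(40,-92)),('knob0',(40-65,-92)),('knob+',(40-65*np.cos(.55),-92-65*np.sin(.55)))]:
    w=c+Rz@np.array(p); print(n,w.round(), proj(im,[*w/1000,.09]).round())
# bed plate features
h=im['pixels']
cv2.imwrite('pics/w2c.png',cv2.resize(h[140:270,270:430,::-1],(738,600),interpolation=cv2.INTER_CUBIC))
for x in(-65,65):
  for yy in(-25,25): print(proj(im,[*(c+Rz@np.array([x,yy]))/1000,.022]).round())
s=snap('scene'); d=snap('side')
for q in (s,d): print(blobs(q,'yellow',.022))
```

```text
[([326.0, 176.0], 519, -321, 126, 47, -27.1), ([44.0, 23.0], 233, 104, 43, 41, -83.9)]
pivot [ 513. -421.] [358. 248.]
knob0 [ 455. -392.] [317. 248.]
knob+ [ 448. -426.] [322. 267.]
[291. 195.]
[291. 166.]
[366. 195.]
[369. 166.]
[]
[([321.0, 287.0], 476, -309, 32, 28, 65.0), ([353.0, 281.0], 567, -330, 33, 23, -32.0), ([199.0, 218.0], 253, 120, 67, 39, 87.4)]
```

View pics/w2c.png

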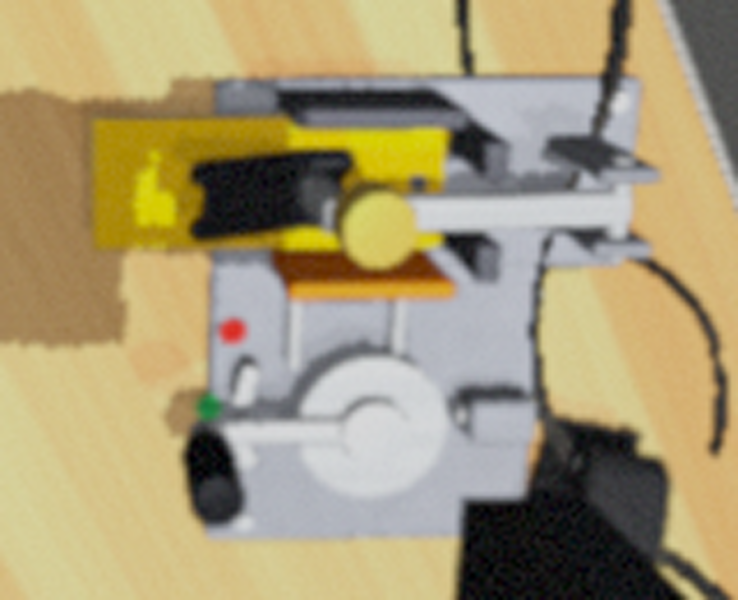

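Run:
```python
from h import *
s=readout.get_state(); print(np.round(s['q'],1),s['tcp_pos'])
im=load('wrist')
a=np.radians(-27.2);Rz=np.array([[np.cos(a),-np.sin(a)],[np.sin(a),np.cos(a)]])
def px(u,v): return 270+u/4.61,140+v/4.61
for n,u,v,z in [('knobtop',217,497,.097),('yelL',93,180,.022),('yelTL',93,120,.022),('yelBL',97,248,.022),('yelTR',446,128,.022),('pivot',380,428,.037)]:
    p=onz(im,*px(u,v),z)[:2]*1000; print(n,p.round(1),'rel holder axes',(Rz.T@p).round(1))
```

```text
[-12.9  13.3  44.2  95.7  -9.5  74.9   5.4] [ 0.46925835 -0.24969716  0.39832504]
knobtop [ 455.6 -388.5] rel holder axes [ 582.8 -137.3]
yelL [ 461.2 -288. ] rel holder axes [541.8 -45.3]
yelTL [ 471.2 -268.1] rel holder axes [541.7 -23.1]
yelBL [ 450.9 -311.8] rel holder axes [543.5 -71.2]
yelTR [ 584.3 -329.2] rel holder axes [670.2 -25.7]
pivot [ 515.7 -419.3] rel holder axes [ 650.3 -137.2]
```

```bash
python3 - <<'E'
from h import *
s=load('scene'); cr=lambda u,v:(130+u*.2625,110+v*.26667)
for n,u,v in [('botleft',388,285),('botnear',510,408),('mat1',308,190),('mat2',345,242),('mat3',385,232)]:
    print(n,onz(s,*cr(u,v),0)[:2].round(3))
for n,u,v in [('topleft',372,160),('topnear',503,277),('topright',678,207),('topback',535,100)]:
    for z in(.15,.2,.24): print(n,z,onz(s,*cr(u,v),z)[:2].round(3))
E
python3 -m creep '[[0,0,0.15,0,0,0,60],[0,0,0.3,0,-10,0,60],[0,0,0.45,0,-30,0,60],[0,0,0.6,0,-50,0,60],[0,0,0.75,0,-75,0,60],[0,0,0.9,0,-100,0,60],[0,0,1.05,0,-120,0,60],[0,0,1.2,-14,-139,0,60]]'
python3 -m creep '[[0,0,0.15,0,0,-40,60],[0,0,0.3,0,0,-80,60],[0,0,0.37,0,0,-120,60],[0,0,0.37,0,0,-160,60],[0,0,0.37,0,0,-180,60],[0,0,0.37,0,0,-180,60],[0,0,0.37,0,0,-180,60],[0,0,0.37,0,0,-180,60]]'
python3 - <<'E'
from h import *
s=readout.get_state(); print(np.round(s['q'],1),s['tcp_pos'])
snap('wrist','pics/w3.png'); snap('scene'); snap('side')
E
```

```text
botleft [0.442 0.317]
botnear [0.441 0.072]
mat1 [0.456 0.534]
mat2 [0.442 0.415]
mat3 [0.488 0.407]
topleft 0.15 [0.447 0.332]
topleft 0.2 [0.413 0.26 ]
topleft 0.24 [0.387 0.202]
topnear 0.15 [0.449 0.084]
topnear 0.2 [0.415 0.026]
topnear 0.24 [ 0.388 -0.02 ]
topright 0.15 [0.649 0.084]
topright 0.2 [0.604 0.026]
topright 0.24 [ 0.568 -0.02 ]
topback 0.15 [0.647 0.337]
topback 0.2 [0.602 0.265]
topback 0.24 [0.566 0.207]
t: 3.6
tcp_pos: [0.4594, -0.3845, 0.3973]
tool_rot: [[-0.671, 0.741, -0.0], [0.741, 0.671, 0.002], [0.002, 0.001, -1.0]]
wrist_force: [0.1, 0.5, 0.0]
grip_width: 0.0603
gripper_force: 0.0
t: 4.4
tcp_pos: [0.4577, -0.387, 0.2202]
tool_rot: [[-0.889, 0.458, 0.002], [0.458, 0.889, -0.001], [-0.003, 0.0, -1.0]]
wrist_force: [0.1, 0.2, 0.3]
grip_width: 0.0598
gripper_force: 0.0
[ 16.5  28.7  26.8  98.5 -15.1  56.2 111.5] [ 0.45766692 -0.38699414  0.22022735]
```

View pics/w3.png

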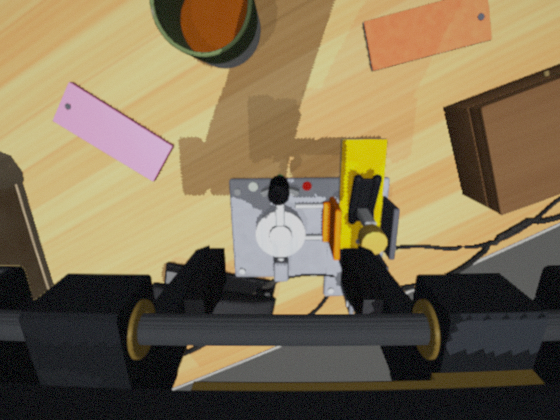

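Wrist view: knob top (279,183), lever at the green dot, yellow board (365,190), mug (205,15), clear of everything. Refining positions.

Run:
```python
from h import *
im=load('wrist'); 
a=np.radians(-27.2);Rz=np.array([[np.cos(a),-np.sin(a)],[np.sin(a),np.cos(a)]])
hsv=cv2.cvtColor(im['pixels'],cv2.COLOR_RGB2HSV); m=(hsv[...,2]<60).astype(np.uint8); m[:165]=0;m[215:]=0;m[:,:255]=0;m[:,300:]=0
n,l,st,ce=cv2.connectedComponentsWithStats(m); print(st,ce)
for n,u,v,z in [('knobtop',279,185,.097),('pivot',280,235,.037)]:
    p=onz(im,u,v,z)[:2]*1000; print(n,p.round(1),(Rz.T@p).round(1))
R['yellow']=((23,150,90),(32,255,255)); print(blobs(im,'yellow',.022,60)); print(blobs(im,'terr',.008,60))
im2=im['pixels']
b=[(u,v) for u,v in [(340,139),(387,139)]]
for q in b: print((Rz.T@onz(im,*q,.022)[:2]*1000).round(1))
```

```text
[[     0      0    560    420 234721]
 [   268    175     21     29    479]] [[279.50243481 209.54018175]
 [278.30688935 189.81002088]]
knobtop [ 446.4 -384.9] [ 573.  -138.3]
pivot [ 511.7 -418.4] [ 646.3 -138.3]
[([362.0, 193.0], 520, -317, 130, 50, -26.9)]
[([429.0, 33.0], 391, -182, 129, 50, 78.1), ([216.0, 18.0], 287, -374, 50, 45, 62.0)]
[541.1 -73.4]
[540.9 -22.4]
```

```bash
python3 -m creep '[[0,0,0,-3,-2,-30,60],[0,0,0,-3,-2,-70,60],[0,0,0,-3,-2,-110,60],[0,0,0,-3,-2,-140,60],[0,0,0,-3,-2,-155,60],[0,0,0,-3,-2,-155,10],[0,0,0,-3,-2,-155,10],[0,0,0,-3,-2,-155,10]]' 25
python3 -m creep '[[0,0,0,0,0,0,10],[0,0,0,-2,-5,0,10],[0,0,0,-4,-11,0,10],[0,0,0,-6,-17,0,10],[0,0,0,-7,-23,0,10],[0,0,0,-7,-29,0,10],[0,0,0,-7,-35,0,10],[0,0,0,-7,-36,0,10]]'
python3 - <<'E'
from h import *
snap('wrist','pics/w4.png')
E
```

```text
t: 5.35
tcp_pos: [0.4543, -0.3902, 0.0656]
tool_rot: [[-0.888, 0.46, 0.003], [0.46, 0.888, -0.002], [-0.003, -0.001, -1.0]]
wrist_force: [0.6, 0.1, -0.2]
grip_width: 0.0377
gripper_force: 0.0
t: 6.15
tcp_pos: [0.4464, -0.4244, 0.0643]
tool_rot: [[-0.889, 0.459, 0.0], [0.459, 0.889, 0.002], [0.001, 0.002, -1.0]]
wrist_force: [-0.9, 6.4, 7.2]
grip_width: 0.019
gripper_force: 25.0
```

View pics/w4.png

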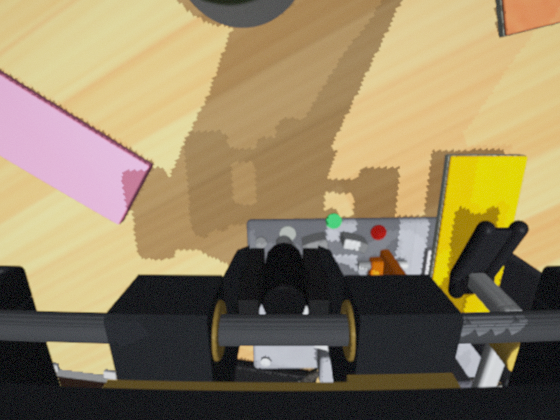

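The knob is at the white dot (288,232). Releasing, rising and going above the yellow board.

```bash
python3 -m creep '[[0,0,0,0,0,0,60],[0,0,0,0,0,0,60],[0,0,0,0,0,0,60],[0,0,0,0,0,40,88],[0,0,0,0,0,80,88],[0,0,0,10,45,120,88],[0,0,0,20,90,120,88],[0,0,0,30,128,120,88]]'
python3 - <<'E'
from h import *
R['yellow']=((23,150,90),(32,255,255))
im=snap('wrist','pics/w5.png'); print(blobs(im,'yellow',.022,60))
s=readout.get_state(); print(s['tcp_pos'],s['wrist_force'],np.round(s['q']))
a=np.radians(-27.2);Rz=np.array([[np.cos(a),-np.sin(a)],[np.sin(a),np.cos(a)]])
for p in [(40,-92,.037),(-15.4,-126,.097),(65,17,.04),(2,27,.07)]: print(p,proj(im,[*(np.array([517.9,-319])+Rz@np.array(p[:2]))/1000,p[2]]).round())
E
```

```text
t: 7.0
tcp_pos: [0.4771, -0.2964, 0.1855]
tool_rot: [[-0.887, 0.461, 0.003], [0.461, 0.887, -0.001], [-0.004, 0.0, -1.0]]
wrist_force: [0.6, 0.1, -0.7]
grip_width: 0.0815
gripper_force: 0.0
[([283.0, 227.0], 520, -317, 131, 49, -27.0)]
[ 0.47994299 -0.28703856  0.18398064] [ 2.31776396  4.95495919 -1.304592  ] [  7.  27.  25. 106. -15.  50. 103.]
(40, -92, 0.037) [194. 269.]
(-15.4, -126, 0.097) [128. 246.]
(65, 17, 0.04) [298. 291.]
(2, 27, 0.07) [311. 250.]
```

View pics/w5.png

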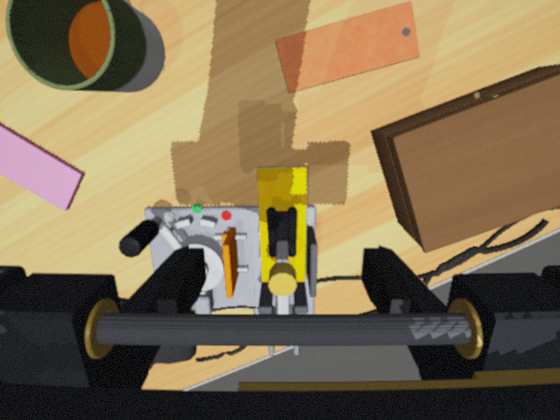

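Lever is at the white dot (knob 140,237), the guide has opened, and the yellow board sits under the shoe (283,230). Gripping it and drawing it out.

```bash
python3 -m creep '[[0,0,0,1,2,0,88],[0,0,0,1,2,-40,88],[0,0,0,1,2,-80,88],[0,0,0,1,2,-120,88],[0,0,0,1,2,-150,88],[0,0,0,1,2,-170,88],[0,0,0,1,2,-178,88],[0,0,0,1,2,-178,88]]' 40
python3 -m creep '[[0,0,0,0,0,0,40],[0,0,0,0,0,0,40],[0,0,0,0,0,0,40],[0,0,0,0,0,0,40],[0,0,0,0,0,0,40],[0,0,0,0,0,0,40],[0,0,0,0,0,0,40],[0,0,0,0,0,0,40]]'
python3 -m creep '[[0,0,0,-9,5,1,40],[0,0,0,-22,11,1,40],[0,0,0,-36,18,1,40],[0,0,0,-53,27,1,40],[0,0,0,-71,36,1,40],[0,0,0,-89,46,1,40],[0,0,0,-107,55,1,40],[0,0,0,-107,55,1,40]]'
python3 -c "
from h import *
R['yellow']=((23,150,90),(32,255,255))
im=snap('wrist','pics/w6.png'); print(blobs(im,'yellow',.022,60)); print(readout.get_state()['tcp_pos'],readout.get_state()['gripper_force'])"
```

```text
t: 7.85
tcp_pos: [0.4761, -0.2962, 0.0049]
tool_rot: [[-0.887, 0.461, -0.002], [0.461, 0.887, -0.0], [0.002, -0.001, -1.0]]
wrist_force: [0.1, -1.0, 1.0]
grip_width: 0.088
gripper_force: 0.0
t: 8.65
tcp_pos: [0.4771, -0.2955, 0.0061]
tool_rot: [[-0.888, 0.46, 0.0], [0.46, 0.888, -0.0], [-0.0, -0.0, -1.0]]
wrist_force: [-1.0, 0.7, 5.9]
grip_width: 0.0493
gripper_force: 40.0
t: 9.45
tcp_pos: [0.3667, -0.2382, 0.0064]
tool_rot: [[-0.888, 0.46, -0.004], [0.46, 0.888, 0.003], [0.005, 0.001, -1.0]]
wrist_force: [0.5, -0.3, -0.7]
grip_width: 0.0495
gripper_force: 39.9
[([283.0, 366.0], 412, -262, 49, 25, 62.5), ([284.0, 280.0], 368, -238, 50, 37, 62.6)]
[ 0.3683339  -0.23904556  0.00655701] 39.9487030506134
```

View pics/w6.png

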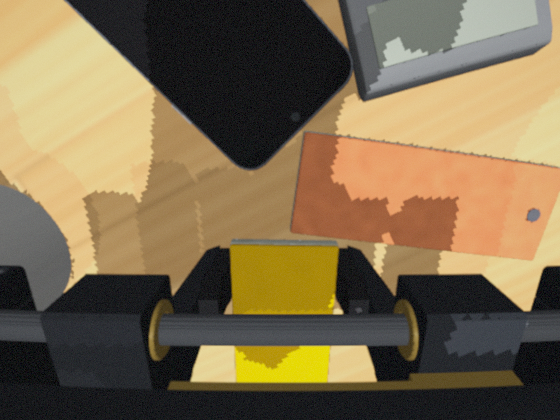

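The yellow board is out and held (283,300); the terracotta board (430,195) is untouched. Carrying it to the mat.

```bash
python3 -m creep '[[0,0,0,-5,3,20,40],[0,0,0,-5,3,60,40],[0,0,0,-5,3,105,40],[0,0,0,0,20,150,40],[0,0,0,10,50,190,40],[0,0,0,25,85,220,40],[0,0,0,40,120,240,40],[0,0,0,50,160,250,40]]'
python3 -m creep '[[0,0,0.02,5,40,10,40],[0,0,0.05,5,85,20,40],[0,0,0.09,5,130,20,40],[0,0,0.14,5,175,20,40],[0,0,0.19,0,220,20,40],[0,0,0.24,0,265,20,40],[0,0,0.3,0,310,20,40],[0,0,0.34,0,355,20,40]]'
python3 -m creep '[[0,0,0.02,10,40,0,40],[0,0,0.04,20,80,0,40],[0,0,0.04,35,120,0,40],[0,0,0.04,50,160,0,40],[0,0,0.04,70,190,0,40],[0,0,0.04,75,206,-30,40],[0,0,0.04,75,208,-60,40],[0,0,0.04,75,208,-80,40]]'
python3 -c "
from h import *
R['yellow']=((23,150,90),(32,255,255))
im=snap('wrist','pics/w7.png'); s=readout.get_state(); print(blobs(im,'yellow',s['tcp_pos'][2]+.017,60));  print(s['tcp_pos'],s['tool_rot'],s['grip_width'],s['gripper_force'],np.round(s['q']))"
```

```text
t: 10.3
tcp_pos: [0.423, -0.0791, 0.2596]
tool_rot: [[-0.888, 0.46, 0.006], [0.46, 0.888, -0.0], [-0.005, 0.002, -1.0]]
wrist_force: [0.8, 0.3, -0.6]
grip_width: 0.0495
gripper_force: 39.9
t: 11.1
tcp_pos: [0.4205, 0.2773, 0.2772]
tool_rot: [[-0.991, 0.135, 0.001], [0.135, 0.991, 0.001], [-0.001, 0.001, -1.0]]
wrist_force: [0.6, 0.0, -0.4]
grip_width: 0.0487
gripper_force: 40.0
t: 11.9
tcp_pos: [0.4946, 0.4837, 0.1941]
tool_rot: [[-0.995, 0.096, -0.001], [0.096, 0.995, -0.001], [0.001, -0.001, -1.0]]
wrist_force: [-0.7, -0.8, -0.3]
grip_width: 0.0495
gripper_force: 40.0
[([284.0, 353.0], 539, 481, 37, 9, 84.5), ([284.0, 285.0], 500, 484, 52, 31, 84.4)]
[0.49345116 0.48196231 0.19095702] [[-0.99529598  0.096778   -0.00446357]
 [ 0.09680007  0.99529115 -0.00502633]
 [ 0.00395611 -0.00543476 -0.99997741]] 0.049557222265836115 39.9998989328742 [-52.  38.   6.  84.  -4.  59.  39.]
```

View pics/w7.png

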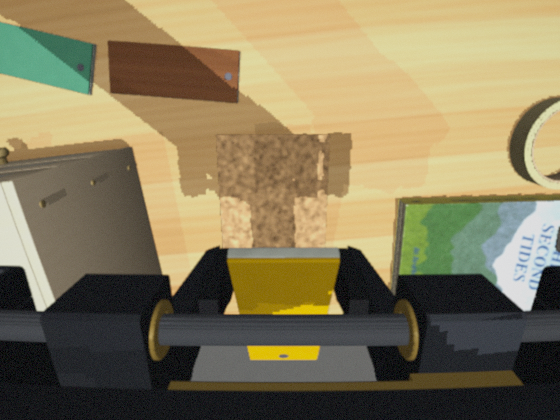

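The board hangs level over the mat, whose near corners are at (218,134) and (326,134). Checking alignment before lowering.

```bash
python3 -c "
from h import *
im=load('wrist')
for p in [(218,134),(326,134),(219,245),(325,245)]: print(onz(im,*p,.003)[:2])
for k in('dark','green'): print(k,blobs(im,k,.008,60))"
```

```text
[0.43884806 0.42066512]
[0.44982815 0.533455  ]
[0.56496533 0.40178918]
[0.57678558 0.52515487]
dark [([167.0, 75.0], 375, 387, 129, 48, 79.7)]
green [([45.0, 58.0], 347, 259, 96, 48, 70.1)]
```

```bash
python3 -m creep '[[0,0,0,-1,-8,-40,40],[0,0,0,-1,-8,-80,40],[0,0,0,-1,-8,-120,40],[0,0,0,-1,-8,-150,40],[0,0,0,-1,-8,-170,40],[0,0,0,-1,-8,-183,40],[0,0,0,-1,-8,-191,40],[0,0,0,-1,-8,-191,40]]'
python3 -m creep '[[0,0,0,0,0,0,40],[0,0,0,0,0,0,56],[0,0,0,0,0,0,64],[0,0,0,0,0,0,75],[0,0,0,0,0,0,85],[0,0,0,0,0,30,88],[0,0,0,0,0,70,88],[0,0,0,0,0,110,88]]'
python3 -m creep '[[0,0,0,-20,0,40,88],[0,0,-0.15,-45,-5,80,88],[0,0,-0.3,-70,-15,80,88],[0,0,-0.45,-90,-25,80,88],[0,0,-0.6,-110,-40,80,88],[0,0,-0.75,-110,-50,80,88],[0,0,-0.9,-110,-51,80,88],[0,0,-1.05,-110,-51,80,88]]'
python3 -c "
from h import *
R['yellow']=((23,150,90),(32,255,255))
im=snap('wrist','pics/w8.png'); s=readout.get_state(); sc=snap('scene','pics/s8.png');print(s['tcp_pos'],s['tool_rot'],np.round(s['q']))
for k in('dark','green'): print(k,blobs(im,k,.008,60))
print(blobs(im,'yellow',.011,60),blobs(sc,'yellow',.011))"
```

```text
t: 12.75
tcp_pos: [0.4947, 0.4755, 0.006]
tool_rot: [[-0.995, 0.097, 0.001], [0.097, 0.995, 0.001], [-0.001, 0.001, -1.0]]
wrist_force: [-2.2, -0.7, 1.8]
grip_width: 0.0494
gripper_force: 40.0
t: 13.55
tcp_pos: [0.4939, 0.4743, 0.1165]
tool_rot: [[-0.995, 0.098, -0.001], [0.098, 0.995, -0.001], [0.001, -0.001, -1.0]]
wrist_force: [0.5, 0.5, 0.4]
grip_width: 0.0881
gripper_force: 0.0
t: 14.35
tcp_pos: [0.3841, 0.4233, 0.196]
tool_rot: [[-0.404, 0.915, 0.0], [0.915, 0.404, 0.0], [0.0, 0.0, -1.0]]
wrist_force: [0.0, 0.0, -0.3]
grip_width: 0.0881
gripper_force: 0.0
[0.38405586 0.42371421 0.19591611] [[-3.98281355e-01  9.17263299e-01  4.74150173e-05]
 [ 9.17263266e-01  3.98281326e-01  2.93727271e-04]
 [ 2.50540729e-04  1.60478149e-04 -9.99999956e-01]] [-68.  27.  20. 103. -11.  52. -19.]
dark [([265.0, 200.0], 375, 386, 128, 49, 79.6)]
green [([208.0, 287.0], 348, 260, 92, 48, 71.2)]
[([429.0, 197.0], 542, 471, 130, 50, -5.7)] [([212.0, 227.0], 261, 134, 53, 40, 89.9), ([225.0, 163.0], 492, 466, 48, 34, 62.2)]
```

View pics/w8.png

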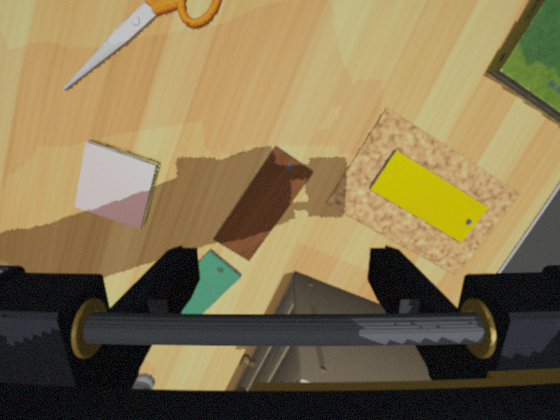

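The yellow board lies flat and central on the mat (430,197). Next, the dark board (262,203).

```bash
python3 -m creep '[[0,0,-0.15,-1,-1,0,70],[0,0,-0.3,-2,-1,-30,70],[0,0,-0.45,-2,-1,-70,70],[0,0,-0.594,-2,-1,-110,70],[0,0,-0.594,-2,-1,-150,70],[0,0,-0.594,-2,-1,-180,70],[0,0,-0.594,-2,-1,-193,70],[0,0,-0.594,-2,-1,-193,70]]' 50
python3 -m creep '[[0,0,0,0,0,0,40],[0,0,0,0,0,0,40],[0,0,0,0,0,0,40],[0,0,0,0,0,0,40],[0,0,0,0,0,0,40],[0,0,0,0,0,0,40],[0,0,0,0,0,20,40],[0,0,0,0,0,60,40]]'
python3 -c "
from h import *
s=readout.get_state(); print(s['tcp_pos'],s['tool_rot'],s['grip_width'],np.round(s['q']))
im=snap('wrist'); print(blobs(im,'dark',s['tcp_pos'][2]+.005,60))"
```

```text
t: 15.25
tcp_pos: [0.3819, 0.4224, 0.0023]
tool_rot: [[0.168, 0.986, -0.002], [0.986, -0.168, -0.001], [-0.001, -0.001, -1.0]]
wrist_force: [1.2, 0.2, -0.6]
grip_width: 0.0699
gripper_force: 0.0
t: 16.05
tcp_pos: [0.3805, 0.421, 0.061]
tool_rot: [[0.17, 0.985, -0.003], [0.985, -0.17, -0.005], [-0.005, -0.003, -1.0]]
wrist_force: [0.7, 0.5, -0.2]
grip_width: 0.0486
gripper_force: 49.9
[0.38047892 0.42101508 0.06102616] [[ 0.16973676  0.98548327 -0.00348673]
 [ 0.98547588 -0.16975192 -0.00464585]
 [-0.00517028 -0.00264752 -0.99998313]] 0.0486340252750852 [-69.  39.  23. 108. -24.  38. -42.]
[([277.0, 361.0], 369, 360, 48, 26, -9.3), ([289.0, 262.0], 380, 420, 54, 49, 79.1)]
```

```bash
python3 -m creep '[[0,0,0,0,0,40,40],[0,0,0,0,0,85,40],[0,0,0,0,0,130,40],[0,0,0,5,-20,170,40],[0,0,0,10,-55,190,40],[0,0,0.1,15,-95,200,40],[0,0,0.2,20,-140,200,40],[0,0,0.3,25,-185,200,40]]'
python3 -m creep '[[0,0,0.1,5,-45,0,40],[0,0,0.2,10,-90,0,40],[0,0,0.3,15,-135,0,40],[0,0,0.4,15,-180,0,40],[0,0,0.52,15,-225,0,40],[0,0,0.64,10,-270,0,40],[0,0,0.78,5,-315,0,40],[0,0,0.9,0,-360,0,40]]'
python3 -m creep '[[0,0,0.067,0,-40,0,40],[0,0,0.067,-5,-80,-20,40],[0,0,0.067,-10,-110,-60,40],[0,0,0.067,-15,-130,-100,40],[0,0,0.067,-17,-134,-140,40],[0,0,0.067,-17,-134,-180,40],[0,0,0.067,-17,-134,-200,40],[0,0,0.067,-17,-134,-210,40]]'
python3 -c "
from h import *
s=readout.get_state(); print(s['tcp_pos'],s['tool_rot'],s['grip_width'],s['gripper_force'],np.round(s['q']))
im=snap('wrist','pics/w9.png'); print(blobs(im,'dark',s['tcp_pos'][2]+.005,60),blobs(im,'terr',.008,60))"
```

```text
t: 16.9
tcp_pos: [0.4072, 0.2363, 0.263]
tool_rot: [[-0.134, 0.991, 0.001], [0.991, 0.134, 0.001], [0.001, 0.001, -1.0]]
wrist_force: [1.2, -0.2, -0.9]
grip_width: 0.0488
gripper_force: 49.9
t: 17.7
tcp_pos: [0.4087, -0.1102, 0.2627]
tool_rot: [[-0.843, 0.538, 0.001], [0.538, 0.843, 0.001], [-0.0, 0.001, -1.0]]
wrist_force: [0.9, -1.0, -0.7]
grip_width: 0.0489
gripper_force: 49.9
t: 18.5
tcp_pos: [0.391, -0.2422, 0.0509]
tool_rot: [[-0.875, 0.485, -0.003], [0.485, 0.875, 0.001], [0.003, -0.0, -1.0]]
wrist_force: [0.2, -0.4, -0.8]
grip_width: 0.0491
gripper_force: 49.9
[ 0.39097994 -0.24216729  0.05086296] [[-8.74686343e-01  4.84680260e-01 -2.97450244e-03]
 [ 4.84679216e-01  8.74691274e-01  1.11038898e-03]
 [ 3.13995495e-03 -4.70437440e-04 -9.99994960e-01]] 0.04909981861042262 49.92835521697998 [  3.  35.  29. 124. -35.  30. 120.]
[([259.0, 350.0], 430, -279, 16, 6, 61.2), ([285.0, 267.0], 392, -242, 54, 49, -30.3)] [([281.0, 365.0], 486, -295, 64, 34, 61.0), ([393.0, 139.0], 369, -159, 129, 50, 55.2)]
```

View pics/w9.png

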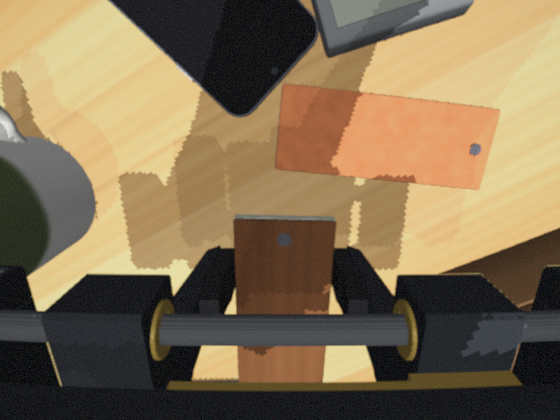

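The dark board is held level. The terracotta board was nudged earlier, to (369,-159) at 55°, and is still fine. Settling, lowering and inserting.

```bash
python3 -m creep '[[0,0,0,0,0,0,40],[0,0,0,0,0,0,40],[0,0,0,0,0,-10,40],[0,0,0,0,0,-20,40],[0,0,0,0,0,-28,40],[0,0,0,0,0,-33,40],[0,0,0,0,0,-33,40],[0,0,0,0,0,-33,40]]' 60
python3 -m creep '[[0,0,0,9,-5,0,40],[0,0,0,18,-9,0,40],[0,0,0,27,-14,0,40],[0,0,0,36,-18,0,40],[0,0,0,45,-23,0,40],[0,0,0,53,-27,0,40],[0,0,0,62,-32,0,40],[0,0,0,62,-32,0,40]]'
python3 -m creep '[[0,0,0,9,-5,0,40],[0,0,0,13,-7,0,40],[0,0,0,18,-9,0,40],[0,0,0,22,-11,0,40],[0,0,0,27,-14,0,40],[0,0,0,31,-16,0,40],[0,0,0,31,-16,0,40],[0,0,0,31,-16,0,40]]'
python3 -c "
from h import *
s=readout.get_state(); print(s['tcp_pos'],s['tool_rot'],s['wrist_force'],s['gripper_force'])
im=snap('wrist','pics/w10.png');snap('side','pics/d10.png'); snap('scene','pics/s10.png')"
```

```text
t: 19.35
tcp_pos: [0.3921, -0.2427, 0.0196]
tool_rot: [[-0.875, 0.485, -0.0], [0.485, 0.875, 0.0], [0.0, -0.0, -1.0]]
wrist_force: [0.1, -0.5, -0.6]
grip_width: 0.0486
gripper_force: 59.9
t: 20.15
tcp_pos: [0.4345, -0.2644, 0.0145]
tool_rot: [[-0.873, 0.486, -0.035], [0.485, 0.874, 0.025], [0.043, 0.004, -0.999]]
wrist_force: [-40.8, 18.5, 11.8]
grip_width: 0.0485
gripper_force: 60.0
t: 20.95
tcp_pos: [0.4501, -0.275, 0.0108]
tool_rot: [[-0.871, 0.488, -0.061], [0.486, 0.873, 0.039], [0.073, 0.004, -0.997]]
wrist_force: [-69.6, 27.2, 21.0]
grip_width: 0.0492
gripper_force: 60.1
[ 0.45011561 -0.27500214  0.01080908] [[-0.870895    0.48762553 -0.06134522]
 [ 0.48606157  0.87304189  0.03926829]
 [ 0.07270517  0.004381   -0.99734386]] [-69.63195593  27.21455335  20.98651436] 60.06847143173218
```

View pics/w10.png

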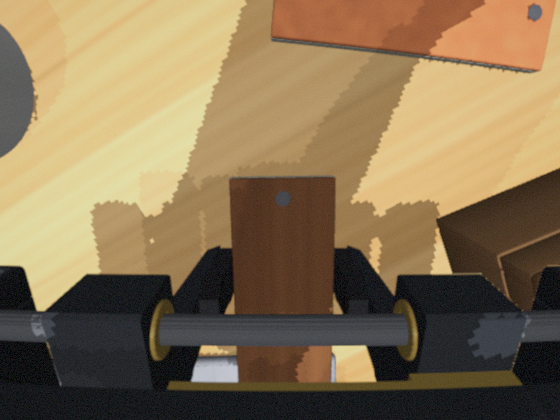

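The last carry call had hit the rate limit, so the board went in about 10 mm off and is jammed on the fixed guide. Backing off now, and I'll work from measured poses from here on.

```bash
python3 -m creep '[[0,0,0,-15,8,0,40],[0,0,0,-30,15,0,40],[0,0,0,-45,23,0,40],[0,0,0,-62,32,0,40],[0,0,0,-80,41,0,40],[0,0,0,-97,50,0,40],[0,0,0,-97,50,3,40],[0,0,0,-97,50,3,40]]'
python3 -c "
from h import *
s=readout.get_state(); print(s['tcp_pos'],s['tool_rot'],s['wrist_force'],s['gripper_force'],s['q'])
im=snap('wrist','pics/w11.png')
R['dark']=((0,60,40),(14,230,150))
print(blobs(im,'dark',s['tcp_pos'][2]+.005,60),blobs(im,'terr',.008,60))
hs=cv2.cvtColor(im['pixels'],cv2.COLOR_RGB2HSV); print([ (u,v,im['pixels'][v,u].tolist()) for u,v in [(284,190),(284,210),(284,230)]])"
```

```text
t: 21.9
tcp_pos: [0.3899, -0.2414, 0.0233]
tool_rot: [[-0.875, 0.484, 0.002], [0.484, 0.875, -0.001], [-0.002, -0.0, -1.0]]
wrist_force: [0.6, -0.4, -1.3]
grip_width: 0.049
gripper_force: 60.0
[ 0.38987724 -0.24144637  0.02325616] [[-8.74803584e-01  4.84474102e-01  1.87975823e-03]
 [ 4.84472720e-01  8.74805597e-01 -1.16242291e-03]
 [-2.20758682e-03 -1.06200146e-04 -9.99997558e-01]] [ 0.55902337 -0.41322867 -1.28868009] 59.99565303325653 [  5.46417625  37.68014767  25.73806957 124.2569353  -37.78258047
  25.65352796 122.28042627]
[([326.0, 374.0], 461, -253, 14, 5, -28.9), ([260.0, 356.0], 435, -279, 27, 17, 61.2), ([286.0, 248.0], 382, -237, 74, 52, -28.0)] [([287.0, 368.0], 462, -280, 59, 29, 61.0), ([422.0, 147.0], 369, -159, 129, 50, 55.1)]
[(284, 190, [87, 52, 28]), (284, 210, [90, 56, 32]), (284, 230, [91, 60, 35])]
```

View pics/w11.png

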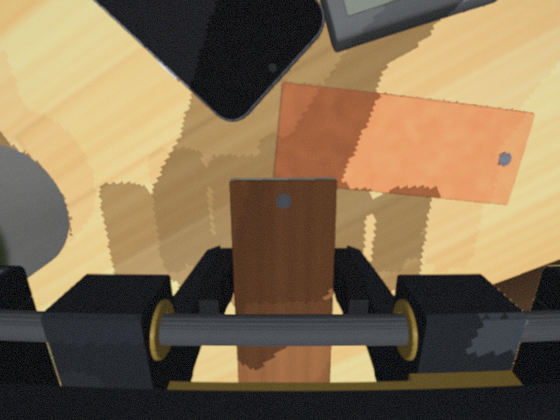

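```bash
cat >> h.py <<'E'
H=np.array([518,-318.7]);HA=np.radians(-27.2);HR=np.array([[np.cos(HA),-np.sin(HA)],[np.sin(HA),np.cos(HA)]])
def hold(p): return (HR.T@(np.array(p)[:2]*1000-H)).round(1)
def w(hx,hy): return (H+HR@np.array([hx,hy])).round(1)
def st():
    s=readout.get_state(); r=s['tool_rot']; print('tcp',(np.array(s['tcp_pos'])*1000).round(1),'hold',hold(s['tcp_pos']),'yaw_y',np.degrees(np.arctan2(r[1][1],r[0][1])).round(1),'F',np.round(s['wrist_force'],1),'g',round(s['grip_width']*1000,1),round(s['gripper_force']),'q',np.round(s['q']).astype(int).tolist(),round(s['t'],1)); return s
E
python3 -m creep '[[0,0,0.01,-2,-3,0,40],[0,0,0.02,-4,-7,0,40],[0,0,0.031,-6,-11,0,40],[0,0,0.031,-6,-13,0,40],[0,0,0.031,-6,-13,0,40],[0,0,0.031,-6,-13,0,40],[0,0,0.031,-6,-13,0,40],[0,0,0.031,-6,-13,0,40]]'
python3 - <<'E'
from h import *
s=st()
im=snap('wrist'); z=s['tcp_pos'][2]+.005
px=im['pixels']; hs=cv2.cvtColor(px,cv2.COLOR_RGB2HSV)
# tail edge: scan rows at column 285
col=px[120:260,285].astype(int).sum(1); d=np.abs(np.diff(col)); e=[(int(i)+120,int(d[i])) for i in np.argsort(-d)[:6]]; print(e)
for v,_ in e[:4]: print(v,hold(onz(im,285,v+.5,z)))
row=px[215,190:380].astype(int).sum(1); d=np.abs(np.diff(row)); i=np.sort(np.argsort(-d)[:4]); print([(int(k)+190,hold(onz(im,k+190.5,215,z)).tolist()) for k in i])
E
```

```text
t: 22.75
tcp_pos: [0.3824, -0.2534, 0.0227]
tool_rot: [[-0.89, 0.457, -0.0], [0.457, 0.89, 0.0], [0.0, 0.0, -1.0]]
wrist_force: [0.2, -0.4, -1.3]
grip_width: 0.0491
gripper_force: 60.0
tcp [ 382.4 -253.4   22.7] hold [-150.5   -3.9] yaw_y 62.8 F [ 0.2 -0.4 -1.3] g 49.1 60 q [8, 38, 25, 124, -37, 26, 125] 22.8
[(179, 92), (180, 40), (182, 31), (135, 29), (221, 24), (257, 23)]
179 [-196.6   -2.8]
180 [-196.1   -2.8]
182 [-195.2   -2.8]
135 [-216.4   -2.8]
[(230, [-179.4, -28.6]), (335, [-179.4, 21.2]), (372, [-179.4, 38.9]), (373, [-179.4, 39.3])]
```

```bash
python3 -m creep '[[0,0,0,9,-5,-2,40],[0,0,0,18,-9,-3,40],[0,0,0,27,-14,-3,40],[0,0,0,36,-18,-3,40],[0,0,0,45,-23,-3,40],[0,0,0,53,-27,-3,40],[0,0,0,53,-27,-3,40],[0,0,0,53,-27,-3,40]]'
python3 -m creep '[[0,0,0,5,-3,0,40],[0,0,0,10,-5,0,40],[0,0,0,15,-8,0,40],[0,0,0,20,-10,0,40],[0,0,0,25,-13,0,40],[0,0,0,30,-15,0,40],[0,0,0,30,-15,0,40],[0,0,0,30,-15,0,40]]'
python3 -c "
from h import *
st()"
```

```text
t: 23.6
tcp_pos: [0.4184, -0.2714, 0.0145]
tool_rot: [[-0.888, 0.458, -0.03], [0.458, 0.889, 0.021], [0.036, 0.005, -0.999]]
wrist_force: [-31.9, 14.3, -0.7]
grip_width: 0.0493
gripper_force: 60.0
t: 24.4
tcp_pos: [0.4305, -0.2765, 0.0084]
tool_rot: [[-0.886, 0.459, -0.062], [0.458, 0.888, 0.042], [0.075, 0.009, -0.997]]
wrist_force: [-61.3, 29.2, -8.2]
grip_width: 0.0491
gripper_force: 60.0
tcp [ 430.5 -276.5    8.4] hold [-97.1  -2.5] yaw_y 62.7 F [-61.3  29.2  -8.2] g 49.1 60 q [7, 44, 27, 113, -35, 36, 121] 24.4
```

```bash
python3 -m creep '[[0,0,0,-15,8,0,40],[0,0,0,-30,15,0,40],[0,0,0,-45,23,0,40],[0,0,0,-62,32,2,40],[0,0,0,-80,41,10,40],[0,0,0,-83,42,30,40],[0,0,0,-83,42,60,40],[0,0,0,-83,42,80,40]]'
python3 - <<'E'
from h import *
s=st()
im=snap('wrist'); z=s['tcp_pos'][2]+.005
px=im['pixels']
col=px[100:260,285].astype(int).sum(1); d=np.abs(np.diff(col)); e=[(int(i)+100,int(d[i])) for i in np.argsort(-d)[:6]]; print(e)
for v,_ in e[:3]: print(v,hold(onz(im,285,v+.5,z)))
f=dict(im); f['pixels']=cv2.imread('pics/w2.png')[:,:,::-1]
# eye/orientation of w2 pose: tcp (469.3,-249.7,398.3), yaw_y -27.2 ; build from current relative camera mount
T=np.array(s['tool_rot']); rel=T.T@(np.array(im['eye'])-s['tcp_pos']); Ro=T.T@np.array(im['orientation'])
a=np.radians(-27.2); y=np.array([np.cos(a),np.sin(a),0]); zt=np.array([0,0,-1.]); x=np.cross(y,zt); T2=np.c_[x,y,zt]
f['eye']=T2@rel+np.array([.4693,-.2497,.3983]); f['orientation']=T2@Ro
for n,u,v,zz in [('box',268,127,.07),('box2',218,0,.07),('box bottom guess',268,127,0.),('calc',168,112,.015),('calc',180,150,.015),('calc',95,135,.015)]: print(n,onz(f,u,v,zz)[:2].round(3))
E
```

```text
t: 25.2
tcp_pos: [0.383, -0.2542, 0.1012]
tool_rot: [[-0.889, 0.457, 0.001], [0.457, 0.889, -0.001], [-0.001, -0.0, -1.0]]
wrist_force: [0.1, 1.0, -1.0]
grip_width: 0.049
gripper_force: 60.0
tcp [ 383.  -254.2  101.2] hold [-149.5   -4.3] yaw_y 62.8 F [ 0.1  1.  -1. ] g 49.0 60 q [0, 29, 35, 123, -29, 35, 118] 25.2
[(149, 103), (106, 74), (150, 56), (103, 54), (107, 48), (105, 40)]
149 [-209.3   -3.2]
106 [-227.7   -3.2]
150 [-208.9   -3.2]
box [ 0.471 -0.198]
box2 [ 0.49 -0.02]
box bottom guess [ 0.466 -0.2  ]
calc [ 0.335 -0.104]
calc [ 0.319 -0.165]
calc [ 0.204 -0.077]
```

The board has slid in the grip and is tilted, so I'll relevel it by laying it on a free patch at (400,-20) and regripping.

```bash
python3 -m creep '[[0,0,0.06,2,30,10,40],[0,0,0.12,5,65,15,40],[0,0,0.19,8,100,15,40],[0,0,0.26,10,135,10,40],[0,0,0.33,13,170,0,40],[0,0,0.4,16,205,-20,40],[0,0,0.475,17,234,-40,40],[0,0,0.475,17,234,-60,40]]'
python3 -m creep '[[0,0,0,0,0,-15,40],[0,0,0,0,0,-28,40],[0,0,0,0,0,-36,40],[0,0,0,0,0,-36,40],[0,0,0,0,0,-36,40],[0,0,0,0,0,-36,55],[0,0,0,0,0,-36,65],[0,0,0,0,0,-36,75]]'
python3 -c "
from h import *
st()"
python3 -m creep '[[0,0,0,0,0,10,88],[0,0,0,0,0,40,88],[0,0,0,0,0,80,88],[0,0,0,0,0,120,88],[0,0,0,0,0,140,88],[0,0,0,0,0,140,88],[0,0,0,0,0,140,88],[0,0,0,0,0,140,88]]'
python3 -c "
from h import *
R['dark']=((0,60,30),(14,230,150))
st(); im=snap('wrist','pics/w12.png'); print(blobs(im,'dark',.008,60)); print(blobs(im,'terr',.008,60))"
```

```text
t: 26.05
tcp_pos: [0.4003, -0.0154, 0.0387]
tool_rot: [[-1.0, -0.009, 0.0], [-0.009, 1.0, 0.002], [-0.0, 0.002, -1.0]]
wrist_force: [0.4, -1.1, -1.1]
grip_width: 0.0489
gripper_force: 60.0
t: 26.85
tcp_pos: [0.3993, -0.0196, 0.0036]
tool_rot: [[-1.0, -0.0, -0.0], [-0.0, 1.0, -0.0], [0.0, -0.0, -1.0]]
wrist_force: [0.2, 0.6, 0.7]
grip_width: 0.0691
gripper_force: 0.0
tcp [399.3 -19.6   3.6] hold [-242.3  211.8] yaw_y 90.0 F [0.2 0.6 0.7] g 69.1 0 q [-16, 36, 15, 132, -34, 16, 119] 26.9
t: 27.65
tcp_pos: [0.3984, -0.0195, 0.1429]
tool_rot: [[-1.0, -0.0, -0.002], [-0.0, 1.0, -0.0], [0.002, -0.0, -1.0]]
wrist_force: [0.5, -0.0, -0.7]
grip_width: 0.0881
gripper_force: 0.0
tcp [398.4 -19.5 142.9] hold [-243.1  211.5] yaw_y 90.0 F [ 0.5 -0.  -0.7] g 88.1 0 q [-34, 18, 35, 130, -18, 36, 105] 27.6
[([287.0, 208.0], 407, -18, 127, 49, 0.0)]
[([282.0, 238.0], 442, -18, 58, 48, 0.0), ([307.0, 183.0], 387, 3, 26, 8, -9.0), ([128.0, 160.0], 369, -157, 129, 49, 55.4)]
```

```bash
python3 -m creep '[[0,0,0,-2,0,-40,75],[0,0,0,-2,0,-80,75],[0,0,0,-2,0,-110,75],[0,0,0,-2,0,-130,75],[0,0,0,-2,0,-140,75],[0,0,0,-2,0,-140,75],[0,0,0,-2,0,-140,75],[0,0,0,-2,0,-140,40]]' 60
python3 -m creep '[[0,0,0,0,0,0,40],[0,0,0,0,0,0,40],[0,0,0,0,0,0,40],[0,0,0,0,0,0,40],[0,0,0,0,0,0,40],[0,0,0,0,0,20,40],[0,0,0,0,0,50,40],[0,0,0,0,0,80,40]]'
python3 -c "
from h import *
st(); print(w(-140,-4))"
```

```text
t: 28.5
tcp_pos: [0.3979, -0.0196, 0.0044]
tool_rot: [[-1.0, -0.0, 0.001], [-0.0, 1.0, -0.0], [-0.001, -0.0, -1.0]]
wrist_force: [0.6, 0.1, 0.3]
grip_width: 0.0689
gripper_force: 0.0
t: 29.3
tcp_pos: [0.3966, -0.0197, 0.0845]
tool_rot: [[-1.0, 0.0, -0.001], [0.0, 1.0, -0.0], [0.001, -0.0, -1.0]]
wrist_force: [0.5, -0.3, -0.2]
grip_width: 0.0484
gripper_force: 60.0
tcp [396.6 -19.7  84.5] hold [-244.6  210.5] yaw_y 90.0 F [ 0.5 -0.3 -0.2] g 48.4 60 q [-28, 26, 30, 132, -27, 28, 113] 29.3
[ 391.7 -258.3]
```

```bash
python3 -m creep '[[0,0,-0.06,2,-30,15,40],[0,0,-0.12,2,-65,25,40],[0,0,-0.19,2,-100,25,40],[0,0,-0.26,0,-135,20,40],[0,0,-0.33,-2,-170,10,40],[0,0,-0.4,-4,-205,0,40],[0,0,-0.475,-5,-238,-20,40],[0,0,-0.475,-5,-238,-25,40]]'
python3 -c "
from h import *
st()"
python3 -m creep '[[0,0,0,0,0,-5,40],[0,0,0,0,0,-10,40],[0,0,0,0,0,-20,40],[0,0,0,0,0,-30,40],[0,0,0,0,0,-35,40],[0,0,0,0,0,-35,40],[0,0,0,0,0,-35,40],[0,0,0,0,0,-35,40]]'
cat >> h.py <<'E'
def edges(s,im,dz=.005,row=215,col=285):
    z=s['tcp_pos'][2]+dz; px=im['pixels']
    c=px[100:260,col].astype(int).sum(1); d=np.abs(np.diff(c)); e=[int(i)+100 for i in np.argsort(-d)[:4]]
    print('tail',[(v,int(d[v-100]),hold(onz(im,col,v+.5,z)).tolist()) for v in e])
    r=px[row,190:380].astype(int).sum(1); d=np.abs(np.diff(r)); i=np.sort(np.argsort(-d)[:5]); print('sides',[(int(k)+190,hold(onz(im,k+190.5,row,z)).tolist()) for k in i])
E
python3 -c "
from h import *
s=st(); edges(s,snap('wrist'))"
```

```text
t: 30.1
tcp_pos: [0.3909, -0.262, 0.0578]
tool_rot: [[-0.886, 0.464, -0.001], [0.464, 0.886, -0.003], [-0.001, -0.003, -1.0]]
wrist_force: [-0.1, -1.0, -0.5]
grip_width: 0.0484
gripper_force: 60.0
tcp [ 390.9 -262.    57.8] hold [-139.    -7.6] yaw_y 62.4 F [-0.1 -1.  -0.5] g 48.4 60 q [2, 36, 33, 123, -36, 32, 125] 30.1
t: 30.9
tcp_pos: [0.3925, -0.2577, 0.0239]
tool_rot: [[-0.889, 0.457, 0.0], [0.457, 0.889, -0.0], [-0.0, 0.0, -1.0]]
wrist_force: [0.4, 0.3, -1.0]
grip_width: 0.0482
gripper_force: 60.0
tcp [ 392.5 -257.7   23.9] hold [-139.5   -3.1] yaw_y 62.8 F [ 0.4  0.3 -1. ] g 48.2 60 q [5, 39, 28, 123, -40, 28, 127] 30.9
tail [(158, 83, [-195.3, -2.0]), (157, 76, [-195.7, -2.0]), (244, 34, [-153.2, -1.9]), (247, 31, [-151.6, -1.9])]
sides [(232, [-168.4, -26.8]), (334, [-168.4, 21.5]), (335, [-168.4, 22.0]), (365, [-168.4, 36.3]), (373, [-168.4, 40.1])]
```

```bash
python3 -m creep '[[0,0,0,-1,-1,-3,40],[0,0,0,8,-6,-3,40],[0,0,0,16,-10,-3,40],[0,0,0,24,-14,-3,40],[0,0,0,32,-18,-3,40],[0,0,0,40,-22,-3,40],[0,0,0,44,-24,-3,40],[0,0,0,44,-24,-3,40]]'
python3 -c "
from h import *
s=st(); im=snap('scene','pics/s13.png'); snap('side','pics/d13.png')"
```

```text
t: 31.75
tcp_pos: [0.4369, -0.2818, 0.0206]
tool_rot: [[-0.89, 0.457, 0.0], [0.457, 0.89, -0.0], [-0.0, -0.0, -1.0]]
wrist_force: [0.2, 0.4, -1.5]
grip_width: 0.0481
gripper_force: 60.0
tcp [ 436.9 -281.8   20.6] hold [-89.   -4.3] yaw_y 62.8 F [ 0.2  0.4 -1.5] g 48.1 60 q [5, 42, 30, 116, -39, 32, 125] 31.8
```

Front has passed the lip with no force. Continuing.

```bash
python3 -m creep '[[0,0,0,4,-2,0,40],[0,0,0,9,-5,0,40],[0,0,0,13,-7,0,40],[0,0,0,18,-9,0,40],[0,0,0,22,-11,0,40],[0,0,0,27,-14,0,40],[0,0,0,27,-14,0,40],[0,0,0,27,-14,0,40]]'
python3 -c "
from h import *
s=st()"
python3 -m creep '[[0,0,0,4,-2,0,40],[0,0,0,8,-4,0,40],[0,0,0,12,-6,0,40],[0,0,0,16,-8,0,40],[0,0,0,20,-10,0,40],[0,0,0,22,-11,0,40],[0,0,0,22,-11,0,40],[0,0,0,22,-11,0,40]]'
python3 -c "
from h import *
s=st()"
```

```text
t: 32.65
tcp_pos: [0.4648, -0.2964, 0.0211]
tool_rot: [[-0.89, 0.457, 0.002], [0.457, 0.89, -0.002], [-0.003, -0.0, -1.0]]
wrist_force: [1.3, -0.1, -2.2]
grip_width: 0.0483
gripper_force: 60.0
tcp [ 464.8 -296.4   21.1] hold [-57.5  -4.5] yaw_y 62.8 F [ 1.3 -0.1 -2.2] g 48.3 60 q [5, 44, 30, 111, -38, 35, 124] 32.6
t: 33.45
tcp_pos: [0.486, -0.3069, 0.021]
tool_rot: [[-0.889, 0.457, 0.001], [0.457, 0.889, -0.001], [-0.001, -0.0, -1.0]]
wrist_force: [-0.2, -1.7, -1.9]
grip_width: 0.0483
gripper_force: 60.0
tcp [ 486.  -306.9   21. ] hold [-33.9  -4.1] yaw_y 62.8 F [-0.2 -1.7 -1.9] g 48.3 60 q [5, 46, 31, 108, -38, 37, 123] 33.5
```

```bash
python3 -m creep '[[0,0,0,0,0,0,52],[0,0,0,0,0,0,60],[0,0,0,0,0,0,70],[0,0,0,-9,5,0,70],[0,0,0,-18,9,-4,70],[0,0,0,-27,14,-8,70],[0,0,0,-36,18,-11,70],[0,0,0,-36,18,-11,70]]'
python3 -m creep '[[0,0,0,0,0,0,70],[0,0,0,0,0,0,40],[0,0,0,0,0,0,40],[0,0,0,0,0,0,40],[0,0,0,0,0,0,40],[0,0,0,0,0,0,40],[0,0,0,0,0,0,40],[0,0,0,0,0,0,40]]' 50
python3 -c "
from h import *
s=st(); edges(s,snap('wrist'),.012)"
python3 -m creep '[[0,0,0,4,-2,0,40],[0,0,0,8,-4,0,40],[0,0,0,12,-6,0,40],[0,0,0,16,-8,0,40],[0,0,0,20,-10,0,40],[0,0,0,20,-10,0,40],[0,0,0,20,-10,0,40],[0,0,0,20,-10,0,40]]'
python3 -c "
from h import *
s=st(); edges(s,snap('wrist'),.012)"
```

```text
t: 34.25
tcp_pos: [0.4471, -0.2875, 0.0091]
tool_rot: [[-0.889, 0.458, -0.002], [0.458, 0.889, 0.002], [0.003, 0.0, -1.0]]
wrist_force: [0.7, -0.4, 0.5]
grip_width: 0.0701
gripper_force: 0.0
t: 35.05
tcp_pos: [0.4497, -0.2887, 0.0098]
tool_rot: [[-0.889, 0.457, 0.001], [0.457, 0.889, -0.0], [-0.001, -0.0, -1.0]]
wrist_force: [1.6, -0.9, 0.1]
grip_width: 0.0492
gripper_force: 50.0
tcp [ 449.7 -288.7    9.8] hold [-74.5  -4.6] yaw_y 62.8 F [ 1.6 -0.9  0.1] g 49.2 50 q [6, 44, 29, 113, -40, 32, 125] 35.0
tail [(246, 82, [-90.3, -3.4]), (245, 58, [-90.8, -3.4]), (141, 34, [-138.5, -3.5]), (247, 32, [-89.8, -3.4])]
sides [(197, [-105.8, -42.9]), (202, [-105.8, -40.6]), (229, [-105.8, -28.4]), (230, [-105.8, -28.0]), (297, [-105.9, 2.2])]
t: 35.9
tcp_pos: [0.4653, -0.2973, 0.0097]
tool_rot: [[-0.889, 0.458, -0.006], [0.458, 0.889, 0.005], [0.008, 0.001, -1.0]]
wrist_force: [-9.6, 5.8, 15.7]
grip_width: 0.0491
gripper_force: 50.0
tcp [ 465.3 -297.3    9.7] hold [-56.7  -5.1] yaw_y 62.7 F [-9.6  5.8 15.7] g 49.1 50 q [6, 46, 30, 110, -39, 35, 124] 35.9
tail [(245, 110, [-72.9, -3.9]), (246, 78, [-72.4, -3.9]), (240, 34, [-75.4, -3.9]), (142, 28, [-120.2, -3.9])]
sides [(199, [-87.9, -42.6]), (202, [-87.9, -41.2]), (203, [-87.9, -40.8]), (260, [-87.9, -15.0]), (270, [-87.9, -10.5])]
```

```bash
python3 -m creep '[[0,0,0,2,-1,0,40],[0,0,0,4,-2,0,40],[0,0,0,6,-3,0,40],[0,0,0,8,-4,0,40],[0,0,0,8,-4,0,40],[0,0,0,8,-4,0,40],[0,0,0,8,-4,0,40],[0,0,0,8,-4,0,40]]'
python3 -c "
from h import *
s=st(); edges(s,snap('wrist'),.012)
a=snap('side','pics/d14.png'); 
R['dark']=((0,60,30),(14,230,150))
print(blobs(a,'dark',.022)); b=snap('scene','pics/s14.png'); print(blobs(b,'dark',.022))"
```

```text
t: 36.75
tcp_pos: [0.472, -0.301, 0.0097]
tool_rot: [[-0.889, 0.459, -0.008], [0.459, 0.889, 0.006], [0.01, 0.001, -1.0]]
wrist_force: [-13.7, 6.4, 20.1]
grip_width: 0.0491
gripper_force: 50.0
tcp [ 472.  -301.     9.7] hold [-49.   -5.3] yaw_y 62.7 F [-13.7   6.4  20.1] g 49.1 50 q [6, 46, 30, 109, -39, 35, 124] 36.8
tail [(245, 110, [-65.2, -4.1]), (246, 89, [-64.7, -4.1]), (243, 27, [-66.2, -4.1]), (144, 24, [-111.7, -4.1])]
sides [(202, [-80.3, -41.4]), (211, [-80.3, -37.3]), (218, [-80.3, -34.1]), (235, [-80.3, -26.4]), (268, [-80.2, -11.5])]
[([349.0, 287.0], 546, -339, 78, 42, -15.8), ([266.0, 264.0], 373, -169, 61, 19, -67.6), ([299.0, 239.0], 521, -100, 230, 74, 81.9), ([294.0, 208.0], 565, 37, 75, 20, -10.7), ([287.0, 187.0], 598, 157, 72, 21, 71.4)]
[([364.0, 282.0], 525, -382, 56, 36, -39.8), ([364.0, 272.0], 553, -342, 50, 40, -28.7), ([305.0, 234.0], 512, -88, 253, 75, 84.1), ([290.0, 189.0], 605, 139, 60, 20, 61.7), ([145.0, 128.0], 314, 960, 184, 16, 77.3), ([128.0, 57.0], 560, 1988, 345, 112, 74.9)]
```

```bash
python3 -m creep '[[0,0,0,2,-1,0,40],[0,0,0,4,-2,0,40],[0,0,0,5,-3,0,40],[0,0,0,5,-3,0,40],[0,0,0,5,-3,0,40],[0,0,0,5,-3,0,40],[0,0,0,5,-3,0,40],[0,0,0,5,-3,0,40]]'
python3 -c "
from h import *
s=st(); edges(s,snap('wrist'),.012)"
```

```text
t: 37.7
tcp_pos: [0.4721, -0.3009, 0.0096]
tool_rot: [[-0.888, 0.459, -0.016], [0.459, 0.888, 0.014], [0.021, 0.005, -1.0]]
wrist_force: [-27.3, 15.7, 38.9]
grip_width: 0.0491
gripper_force: 50.0
tcp [ 472.1 -300.9    9.6] hold [-49.   -5.2] yaw_y 62.7 F [-27.3  15.7  38.9] g 49.1 50 q [6, 47, 30, 109, -38, 36, 123] 37.7
tail [(245, 89, [-65.0, -4.1]), (246, 49, [-64.5, -4.1]), (249, 32, [-62.9, -4.1]), (244, 31, [-65.5, -4.1])]
sides [(201, [-80.1, -41.9]), (221, [-80.0, -32.8]), (222, [-80.0, -32.3]), (231, [-80.0, -28.3]), (336, [-79.8, 19.3])]
```

The dark board is home (tail at hx = -65, firm stop). Releasing and going to the terracotta board.

```bash
python3 -m creep '[[0,0,0,-5,3,0,40],[0,0,0,-5,3,0,40],[0,0,0,-5,3,0,55],[0,0,0,-5,3,0,65],[0,0,0,-5,3,0,80],[0,0,0,-9,5,30,85],[0,0,0,-9,5,75,85],[0,0,0,-9,5,120,85]]'
python3 -m creep '[[0,0,-0.14,-12,15,20,88],[0,0,-0.28,-24,35,40,88],[0,0,-0.42,-36,55,40,88],[0,0,-0.56,-50,75,40,88],[0,0,-0.7,-62,95,40,88],[0,0,-0.84,-75,115,40,88],[0,0,-0.98,-85,135,40,88],[0,0,-1.12,-92,135,40,88]]'
python3 -m creep '[[0,0,-0.12,0,0,0,88],[0,0,-0.24,0,0,0,88],[0,0,-0.36,0,0,0,88],[0,0,-0.48,0,0,0,88],[0,0,-0.58,0,0,0,88],[0,0,-0.58,0,0,0,88],[0,0,-0.58,0,0,0,88],[0,0,-0.58,0,0,0,88]]'
python3 -c "
from h import *
s=st(); im=snap('wrist','pics/w15.png'); print(blobs(im,'terr',.008,200)); R['dark']=((0,60,30),(14,230,150)); print(blobs(im,'dark',.022,60))"
```

```text
t: 38.55
tcp_pos: [0.4729, -0.3004, 0.1306]
tool_rot: [[-0.889, 0.457, -0.001], [0.457, 0.889, 0.0], [0.001, -0.0, -1.0]]
wrist_force: [1.1, -0.0, -0.1]
grip_width: 0.0848
gripper_force: 0.0
t: 39.35
tcp_pos: [0.3808, -0.163, 0.1694]
tool_rot: [[0.027, 1.0, -0.001], [1.0, -0.027, 0.002], [0.002, -0.001, -1.0]]
wrist_force: [0.2, -0.1, 0.0]
grip_width: 0.0881
gripper_force: 0.0
t: 40.15
tcp_pos: [0.3814, -0.1655, 0.1697]
tool_rot: [[0.566, 0.824, 0.0], [0.824, -0.566, 0.0], [0.0, 0.0, -1.0]]
wrist_force: [-0.2, 0.0, 0.7]
grip_width: 0.0881
gripper_force: 0.0
tcp [ 381.4 -165.5  169.7] hold [-191.5   73.8] yaw_y -34.5 F [-0.2  0.   0.7] g 88.1 0 q [-37, 30, 70, 128, -39, 48, 24] 40.1
[([432.0, 231.0], 483, -295, 29, 11, -27.5), ([271.0, 185.0], 369, -160, 128, 50, 55.5)]
[([494.0, 256.0], 524, -349, 42, 11, -27.4), ([526.0, 231.0], 560, -345, 33, 29, -26.7), ([453.0, 239.0], 498, -314, 88, 49, -27.0)]
```

```bash
python3 -m creep '[[0,0,0,-5,2,-30,80],[0,0,0,-10,3,-60,80],[0,0,0,-13,4,-90,80],[0,0,0,-13,4,-120,80],[0,0,0,-13,4,-145,80],[0,0,0,-13,4,-160,80],[0,0,0,-13,4,-166,80],[0,0,0,-13,4,-166,80]]' 60
python3 -c "
from h import *
s=st()"
python3 -m creep '[[0,0,0,0,0,0,40],[0,0,0,0,0,0,40],[0,0,0,0,0,0,40],[0,0,0,0,0,0,40],[0,0,0,0,0,0,40],[0,0,0,0,0,20,40],[0,0,0,0,0,50,40],[0,0,0,0,0,80,40]]'
python3 -c "
from h import *
s=st(); print(w(-140,-4))"
```

```text
t: 41.0
tcp_pos: [0.3681, -0.1617, 0.0035]
tool_rot: [[0.568, 0.823, -0.001], [0.823, -0.568, 0.0], [-0.0, -0.001, -1.0]]
wrist_force: [0.4, 0.1, 1.3]
grip_width: 0.08
gripper_force: 0.0
tcp [ 368.1 -161.7    3.5] hold [-205.1   71.1] yaw_y -34.6 F [0.4 0.1 1.3] g 80.0 0 q [-15, 43, 40, 132, -67, 28, 46] 41.0
t: 41.8
tcp_pos: [0.3676, -0.1615, 0.0845]
tool_rot: [[0.568, 0.823, -0.001], [0.823, -0.568, 0.0], [-0.001, -0.001, -1.0]]
wrist_force: [1.5, 0.3, 0.5]
grip_width: 0.0486
gripper_force: 60.0
tcp [ 367.6 -161.5   84.5] hold [-205.6   71.1] yaw_y -34.6 F [1.5 0.3 0.5] g 48.6 60 q [-26, 36, 55, 132, -52, 37, 34] 41.8
[ 391.7 -258.3]
```

```bash
python3 -m creep '[[0,0,0,5,0,35,40],[0,0,0.1,10,0,65,40],[0,0,0.22,20,-10,85,40],[0,0,0.35,24,-20,85,40],[0,0,0.48,24,-35,85,40],[0,0,0.61,24,-50,85,40],[0,0,0.74,24,-65,85,40],[0,0,0.86,24,-80,85,40]]'
python3 -c "
from h import *
s=st()"
python3 -m creep '[[0,0,0.12,0,-5,-10,40],[0,0,0.24,0,-10,-20,40],[0,0,0.36,0,-15,-40,40],[0,0,0.48,0,-17,-60,40],[0,0,0.6,0,-17,-80,40],[0,0,0.72,0,-17,-95,40],[0,0,0.84,0,-17,-105,40],[0,0,0.84,0,-17,-110,40]]'
python3 -m creep '[[0,0,0,0,0,-5,40],[0,0,0,0,0,-10,40],[0,0,0,0,0,-15,40],[0,0,0,0,0,-20,40],[0,0,0,0,0,-20,40],[0,0,0,0,0,-20,40],[0,0,0,0,0,-20,40],[0,0,0,0,0,-20,40]]'
python3 -c "
from h import *
s=st(); edges(s,snap('wrist'),.0045)"
```

```text
t: 42.6
tcp_pos: [0.392, -0.242, 0.1687]
tool_rot: [[-0.258, 0.966, -0.0], [0.966, 0.258, 0.0], [0.0, -0.0, -1.0]]
wrist_force: [-0.6, 0.5, -1.1]
grip_width: 0.048
gripper_force: 60.0
tcp [ 392.  -242.   168.7] hold [-147.2   10.7] yaw_y 15.0 F [-0.6  0.5 -1.1] g 48.0 60 q [-15, 26, 52, 122, -29, 46, 70] 42.6
t: 43.4
tcp_pos: [0.3916, -0.2584, 0.0579]
tool_rot: [[-0.89, 0.457, -0.001], [0.457, 0.89, 0.001], [0.001, 0.0, -1.0]]
wrist_force: [0.3, 0.1, -1.2]
grip_width: 0.0485
gripper_force: 60.0
t: 44.2
tcp_pos: [0.3925, -0.2586, 0.0389]
tool_rot: [[-0.889, 0.457, 0.0], [0.457, 0.889, -0.0], [-0.0, 0.0, -1.0]]
wrist_force: [0.3, -0.7, -0.7]
grip_width: 0.0481
gripper_force: 60.0
tcp [ 392.5 -258.6   38.9] hold [-139.1   -4. ] yaw_y 62.8 F [ 0.3 -0.7 -0.7] g 48.1 60 q [8, 36, 25, 122, -32, 28, 121] 44.2
tail [(161, 51, [-193.5, -2.8]), (162, 50, [-193.0, -2.8]), (147, 39, [-199.7, -2.9]), (148, 33, [-199.3, -2.9])]
sides [(356, [-167.9, 31.3]), (357, [-167.9, 31.7]), (358, [-167.9, 32.2]), (364, [-167.9, 35.1]), (365, [-167.8, 35.6])]
```

```bash
python3 -m creep '[[0,0,0,0,0,-5,40],[0,0,0,0,0,-10,40],[0,0,0,9,-5,-10,40],[0,0,0,18,-9,-10,40],[0,0,0,27,-14,-10,40],[0,0,0,36,-18,-10,40],[0,0,0,44,-23,-10,40],[0,0,0,44,-23,-10,40]]'
python3 -c "
from h import *
s=st()"
python3 -m creep '[[0,0,0,4,-2,0,40],[0,0,0,9,-5,0,40],[0,0,0,13,-7,0,40],[0,0,0,18,-9,0,40],[0,0,0,22,-11,0,40],[0,0,0,27,-14,0,40],[0,0,0,27,-14,0,40],[0,0,0,27,-14,0,40]]'
python3 -c "
from h import *
s=st()"
```

```text
t: 45.05
tcp_pos: [0.438, -0.2825, 0.0289]
tool_rot: [[-0.89, 0.457, 0.001], [0.457, 0.89, -0.001], [-0.002, -0.0, -1.0]]
wrist_force: [-0.7, 1.3, -0.2]
grip_width: 0.0483
gripper_force: 60.0
tcp [ 438.  -282.5   28.9] hold [-87.7  -4.4] yaw_y 62.8 F [-0.7  1.3 -0.2] g 48.3 60 q [8, 40, 25, 115, -32, 31, 119] 45.0
t: 45.85
tcp_pos: [0.4639, -0.2959, 0.0288]
tool_rot: [[-0.889, 0.457, 0.001], [0.457, 0.889, -0.001], [-0.001, -0.0, -1.0]]
wrist_force: [0.2, 0.7, -1.2]
grip_width: 0.0486
gripper_force: 60.0
tcp [ 463.9 -295.9   28.8] hold [-58.5  -4.4] yaw_y 62.8 F [ 0.2  0.7 -1.2] g 48.6 60 q [8, 42, 26, 111, -32, 34, 118] 45.9
```

```bash
python3 -m creep '[[0,0,0,5,-3,0,40],[0,0,0,10,-5,0,40],[0,0,0,15,-8,0,40],[0,0,0,20,-10,0,40],[0,0,0,23,-12,0,40],[0,0,0,23,-12,0,40],[0,0,0,23,-12,0,40],[0,0,0,23,-12,0,40]]'
python3 -c "
from h import *
s=st()"
python3 -m creep '[[0,0,0,0,0,0,52],[0,0,0,0,0,0,60],[0,0,0,0,0,0,70],[0,0,0,-9,5,0,70],[0,0,0,-18,9,-2,70],[0,0,0,-27,14,-4,70],[0,0,0,-36,18,-5,70],[0,0,0,-36,18,-5,70]]'
python3 -m creep '[[0,0,0,0,0,0,70],[0,0,0,0,0,0,40],[0,0,0,0,0,0,40],[0,0,0,0,0,0,40],[0,0,0,0,0,0,40],[0,0,0,0,0,0,40],[0,0,0,0,0,0,40],[0,0,0,0,0,0,40]]' 50
python3 -c "
from h import *
s=st(); edges(s,snap('wrist'),.006,col=275)"
```

```text
t: 46.65
tcp_pos: [0.4866, -0.3078, 0.0289]
tool_rot: [[-0.889, 0.457, 0.001], [0.457, 0.889, -0.001], [-0.001, -0.0, -1.0]]
wrist_force: [0.1, -0.3, -1.9]
grip_width: 0.0482
gripper_force: 60.0
tcp [ 486.6 -307.8   28.9] hold [-32.9  -4.7] yaw_y 62.8 F [ 0.1 -0.3 -1.9] g 48.2 60 q [9, 44, 26, 107, -31, 36, 117] 46.6
t: 47.45
tcp_pos: [0.4483, -0.2887, 0.0234]
tool_rot: [[-0.889, 0.458, -0.002], [0.458, 0.889, 0.001], [0.002, 0.0, -1.0]]
wrist_force: [0.1, -0.5, -0.8]
grip_width: 0.0698
gripper_force: 0.0
t: 48.25
tcp_pos: [0.4507, -0.2897, 0.0238]
tool_rot: [[-0.889, 0.457, 0.001], [0.457, 0.889, -0.0], [-0.001, 0.0, -1.0]]
wrist_force: [1.2, 0.0, -0.8]
grip_width: 0.049
gripper_force: 50.0
tcp [ 450.7 -289.7   23.8] hold [-73.2  -5. ] yaw_y 62.8 F [ 1.2  0.  -0.8] g 49.0 50 q [9, 42, 25, 113, -32, 32, 119] 48.2
tail [(218, 89, [-100.7, -8.5]), (220, 31, [-99.7, -8.5]), (214, 29, [-102.7, -8.5]), (216, 26, [-101.7, -8.5])]
sides [(366, [-102.4, 34.6]), (367, [-102.4, 35.1]), (370, [-102.4, 36.5]), (374, [-102.4, 38.4]), (375, [-102.4, 38.9])]
```

```bash
python3 -m creep '[[0,0,0,5,-3,0,40],[0,0,0,10,-5,0,40],[0,0,0,15,-8,0,40],[0,0,0,20,-10,0,40],[0,0,0,24,-12,0,40],[0,0,0,28,-14,0,40],[0,0,0,28,-14,0,40],[0,0,0,28,-14,0,40]]'
python3 -c "
from h import *
s=st(); edges(s,snap('wrist'),.006,col=275)"
python3 -m creep '[[0,0,0,2,-1,0,40],[0,0,0,4,-2,0,40],[0,0,0,6,-3,0,40],[0,0,0,7,-4,0,40],[0,0,0,7,-4,0,40],[0,0,0,7,-4,0,40],[0,0,0,7,-4,0,40],[0,0,0,7,-4,0,40]]'
python3 -c "
from h import *
s=st(); edges(s,snap('wrist'),.006,col=275)"
```

```text
t: 49.1
tcp_pos: [0.4744, -0.3025, 0.0237]
tool_rot: [[-0.889, 0.458, -0.006], [0.458, 0.889, 0.004], [0.008, 0.001, -1.0]]
wrist_force: [-10.0, 4.6, 14.3]
grip_width: 0.049
gripper_force: 50.0
tcp [ 474.4 -302.5   23.7] hold [-46.2  -5.5] yaw_y 62.7 F [-10.    4.6  14.3] g 49.0 50 q [9, 44, 26, 109, -32, 35, 118] 49.1
tail [(218, 62, [-73.6, -9.0]), (214, 35, [-75.6, -9.0]), (136, 22, [-111.7, -8.7]), (189, 21, [-87.7, -8.9])]
sides [(367, [-75.2, 34.7]), (368, [-75.2, 35.2]), (372, [-75.2, 37.1]), (373, [-75.2, 37.6]), (374, [-75.2, 38.0])]
t: 49.95
tcp_pos: [0.4811, -0.306, 0.0237]
tool_rot: [[-0.889, 0.458, -0.007], [0.458, 0.889, 0.005], [0.009, 0.001, -1.0]]
wrist_force: [-11.1, 5.9, 15.9]
grip_width: 0.0489
gripper_force: 50.0
tcp [ 481.1 -306.    23.7] hold [-38.6  -5.6] yaw_y 62.7 F [-11.1   5.9  15.9] g 48.9 50 q [9, 44, 26, 108, -32, 36, 118] 50.0
tail [(218, 51, [-66.0, -9.2]), (211, 27, [-69.5, -9.1]), (157, 21, [-94.9, -8.9]), (135, 21, [-104.5, -8.8])]
sides [(365, [-67.7, 33.6]), (366, [-67.7, 34.1]), (368, [-67.7, 35.0]), (371, [-67.7, 36.5]), (372, [-67.7, 37.0])]
```

Tail is at -66 and still moving freely. A little more until the stop.

```bash
python3 -m creep '[[0,0,0,2,-1,0,40],[0,0,0,4,-2,0,40],[0,0,0,5,-3,0,40],[0,0,0,6,-3,0,40],[0,0,0,6,-3,0,40],[0,0,0,6,-3,0,40],[0,0,0,6,-3,0,40],[0,0,0,6,-3,0,40]]'
python3 -c "
from h import *
s=st(); edges(s,snap('wrist'),.006,col=275)"
```

```text
t: 50.8
tcp_pos: [0.4823, -0.3068, 0.0235]
tool_rot: [[-0.888, 0.459, -0.015], [0.459, 0.889, 0.012], [0.019, 0.003, -1.0]]
wrist_force: [-23.0, 12.8, 33.5]
grip_width: 0.0491
gripper_force: 50.0
tcp [ 482.3 -306.8   23.5] hold [-37.2  -5.7] yaw_y 62.7 F [-23.   12.8  33.5] g 49.1 50 q [9, 45, 26, 107, -31, 37, 117] 50.8
tail [(212, 56, [-67.4, -9.2]), (214, 52, [-66.4, -9.2]), (211, 42, [-67.9, -9.2]), (219, 39, [-63.9, -9.2])]
sides [(208, [-66.2, -40.6]), (212, [-66.2, -38.7]), (233, [-66.2, -28.8]), (368, [-66.0, 35.1]), (370, [-66.0, 36.1])]
```

Second board is home. Releasing and heading to the green board, which I'll first nudge away from the cabinet to make room for the gripper.

```bash
python3 -m creep '[[0,0,0,-6,3,0,40],[0,0,0,-6,3,0,40],[0,0,0,-6,3,0,55],[0,0,0,-6,3,0,65],[0,0,0,-6,3,0,80],[0,0,0,-10,5,30,85],[0,0,0,-10,5,75,85],[0,0,0,-10,5,120,85]]'
python3 -c "
from h import *
s=st(); im=snap('wrist'); print('terr',blobs(im,'terr',.03,60),'dark',blobs(im,'dark',.022,60)); sc=load('scene'); print('sticky',onz(sc,177,201,.01))"
python3 -m creep '[[0,0,0.06,-10,40,30,20],[0,0,0.12,-20,80,60,0],[0,0,0.18,-30,120,80,0],[0,0,0.24,-40,165,80,0],[0,0,0.3,-45,210,80,0],[0,0,0.36,-50,255,80,0],[0,0,0.42,-55,300,80,0],[0,0,0.475,-60,345,80,0]]'
python3 -c "
from h import *
s=st()"
```

```text
t: 51.65
tcp_pos: [0.4809, -0.3054, 0.1446]
tool_rot: [[-0.889, 0.457, -0.001], [0.457, 0.889, 0.0], [0.001, -0.0, -1.0]]
wrist_force: [0.8, -0.4, 0.2]
grip_width: 0.0847
gripper_force: 0.0
tcp [ 480.9 -305.4  144.6] hold [-39.1  -5.1] yaw_y 62.8 F [ 0.8 -0.4  0.2] g 84.7 0 q [3, 34, 34, 106, -25, 48, 112] 51.6
terr [([306.0, 265.0], 546, -317, 62, 11, -27.4), ([276.0, 230.0], 517, -324, 129, 50, -28.1), ([68.0, 18.0], 279, -384, 28, 21, -35.7)] dark []
sticky [0.21576281 0.34387081 0.01      ]
t: 52.5
tcp_pos: [0.4212, 0.0413, 0.224]
tool_rot: [[-1.0, -0.003, 0.001], [-0.003, 1.0, 0.001], [-0.001, 0.001, -1.0]]
wrist_force: [-0.0, -0.0, -0.1]
grip_width: 0.0231
gripper_force: 0.0
tcp [421.2  41.3 224. ] hold [-250.7  275.9] yaw_y 90.2 F [-0.  -0.  -0.1] g 23.1 0 q [-37, 10, 28, 123, -6, 49, 85] 52.5
```

```bash
python3 -m creep '[[0,0,0,-7,30,0,0],[0,0,0,-14,65,0,0],[0,0,0,-21,100,0,0],[0,0,0,-28,135,0,0],[0,0,0,-36,165,0,0],[0,0,0,-41,188,0,0],[0,0,0,-41,188,0,0],[0,0,0,-41,188,0,0]]'
python3 -c "
from h import *
s=st(); im=snap('wrist','pics/w16.png'); print(blobs(im,'green',.008,60)); print(blobs(im,'dark',.008,60),blobs(im,'blue',.008,60))"
```

```text
t: 53.3
tcp_pos: [0.3804, 0.2273, 0.2236]
tool_rot: [[-1.0, -0.001, 0.0], [-0.001, 1.0, -0.0], [-0.0, -0.0, -1.0]]
wrist_force: [-0.2, -0.1, -0.3]
grip_width: 0.0003
gripper_force: 0.0
tcp [380.4 227.3 223.6] hold [-371.9  422.7] yaw_y 90.1 F [-0.2 -0.1 -0.3] g 0.3 0 q [-54, 12, 20, 120, -5, 49, 59] 53.3
[([119.0, 130.0], 330, 41, 49, 32, 89.3), ([296.0, 139.0], 341, 243, 127, 48, 70.0)]
[] []
```

```bash
python3 -m creep '[[0,0,0,0,2,-40,0],[0,0,0,0,2,-80,0],[0,0,0,0,2,-120,0],[0,0,0,0,2,-160,0],[0,0,0,0,2,-195,0],[0,0,0,0,2,-212,0],[0,0,0,0,2,-219,0],[0,0,0,0,2,-219,0]]'
python3 -m creep '[[0,0,0,-5,2,0,0],[0,0,0,-10,4,0,0],[0,0,0,-15,6,0,0],[0,0,0,-20,7,0,0],[0,0,0,-25,9,0,0],[0,0,0,-30,11,0,0],[0,0,0,-30,11,0,0],[0,0,0,-30,11,0,0]]'
python3 -c "
from h import *
s=st()"
python3 -m creep '[[0,0,0,6,0,0,0],[0,0,0,6,0,40,0],[0,0,0,6,0,85,30],[0,0,0,0,10,130,60],[0,0,0,-10,15,170,85],[0,0,-0.1,-20,20,190,85],[0,0,-0.2,-30,20,190,85],[0,0,-0.3,-38,20,190,85]]'
python3 -c "
from h import *
s=st(); im=snap('wrist','pics/w17.png'); print(blobs(im,'green',.008,60))"
```

```text
t: 54.15
tcp_pos: [0.3805, 0.2283, 0.0044]
tool_rot: [[-1.0, 0.001, -0.001], [0.001, 1.0, -0.001], [0.001, -0.001, -1.0]]
wrist_force: [-1.0, -0.7, -0.6]
grip_width: 0.0005
gripper_force: 0.0
t: 54.95
tcp_pos: [0.3497, 0.2404, 0.0046]
tool_rot: [[-1.0, -0.001, -0.001], [-0.001, 1.0, -0.0], [0.001, -0.0, -1.0]]
wrist_force: [0.9, -0.2, 0.5]
grip_width: 0.0003
gripper_force: 0.0
tcp [349.7 240.4   4.6] hold [-405.2  420.4] yaw_y 90.1 F [ 0.9 -0.2  0.5] g 0.3 0 q [-49, 36, 10, 128, -19, 17, 68] 55.0
t: 55.75
tcp_pos: [0.3123, 0.2607, 0.1955]
tool_rot: [[-0.954, 0.299, 0.001], [0.299, 0.954, 0.001], [-0.0, 0.001, -1.0]]
wrist_force: [0.2, 0.5, -0.4]
grip_width: 0.0464
gripper_force: 0.0
tcp [312.3 260.7 195.5] hold [-447.8  421.3] yaw_y 72.6 F [ 0.2  0.5 -0.4] g 46.4 0 q [-69, 11, 25, 126, -7, 44, 34] 55.8
[([102.0, 264.0], 348, 22, 64, 31, -70.8), ([273.0, 183.0], 313, 250, 127, 48, 77.6)]
```

```bash
python3 -m creep '[[0,0,-0.14,2,5,0,85],[0,0,-0.28,4,10,0,85],[0,0,-0.42,6,15,0,85],[0,0,-0.56,8,21,0,85],[0,0,-0.7,8,21,0,85],[0,0,-0.84,8,21,0,85],[0,0,-0.98,8,21,0,85],[0,0,-1.12,8,21,0,85]]'
python3 -m creep '[[0,0,-0.12,0,0,0,80],[0,0,-0.24,0,0,0,80],[0,0,-0.364,0,0,-40,80],[0,0,-0.364,0,0,-80,80],[0,0,-0.364,0,0,-100,80],[0,0,-0.364,0,0,-120,80],[0,0,-0.364,0,0,-120,80],[0,0,-0.364,0,0,-120,80]]'
python3 -c "
from h import *
s=st(); im=snap('wrist','pics/w18.png'); print(blobs(im,'green',.008,60))"
```

```text
t: 56.6
tcp_pos: [0.3208, 0.281, 0.1946]
tool_rot: [[-0.146, 0.989, -0.0], [0.989, 0.146, -0.001], [-0.001, -0.0, -1.0]]
wrist_force: [-0.6, -0.5, -0.5]
grip_width: 0.0854
gripper_force: 0.0
t: 57.4
tcp_pos: [0.3208, 0.281, 0.0748]
tool_rot: [[0.211, 0.977, -0.0], [0.977, -0.211, -0.001], [-0.001, -0.0, -1.0]]
wrist_force: [-0.1, 0.3, 0.6]
grip_width: 0.0803
gripper_force: 0.0
tcp [320.8 281.   74.8] hold [-449.6  443.2] yaw_y -12.2 F [-0.1  0.3  0.6] g 80.3 0 q [-72, 29, 30, 128, -30, 29, -31] 57.4
[([283.0, 244.0], 315, 256, 113, 48, 77.4)]
```

```bash
python3 -m creep '[[0,0,0,0,0,-30,80],[0,0,0,0,0,-55,80],[0,0,0,0,0,-68,80],[0,0,0,0,0,-72,80],[0,0,0,0,0,-72,80],[0,0,0,0,0,-72,80],[0,0,0,0,0,-72,40],[0,0,0,0,0,-72,40]]' 60
python3 -m creep '[[0,0,0,0,0,0,40],[0,0,0,0,0,0,40],[0,0,0,0,0,0,40],[0,0,0,0,0,0,40],[0,0,0,0,0,0,40],[0,0,0,0,0,20,40],[0,0,0,0,0,50,40],[0,0,0,0,0,90,40]]'
python3 -c "
from h import *
s=st()"
python3 -m creep '[[0,0,0,10,0,40,40],[0,0,0,20,0,80,40],[0,0,0,30,0,120,40],[0,0,0,45,-15,140,40],[0,0,0,60,-40,140,40],[0,0,0,75,-70,140,40],[0,0,0.05,85,-105,140,40],[0,0,0.1,90,-145,140,40]]'
python3 -c "
from h import *
s=st()"
```

```text
t: 58.25
tcp_pos: [0.3206, 0.2819, 0.0033]
tool_rot: [[0.211, 0.977, 0.001], [0.977, -0.211, 0.001], [0.001, 0.001, -1.0]]
wrist_force: [-0.1, -0.2, 0.6]
grip_width: 0.066
gripper_force: 0.0
t: 59.05
tcp_pos: [0.3195, 0.2804, 0.0927]
tool_rot: [[0.212, 0.977, -0.002], [0.977, -0.212, -0.003], [-0.003, -0.001, -1.0]]
wrist_force: [0.2, 0.3, -0.0]
grip_width: 0.0487
gripper_force: 60.0
tcp [319.5 280.4  92.7] hold [-450.4  442.1] yaw_y -12.2 F [ 0.2  0.3 -0. ] g 48.7 60 q [-74, 27, 33, 128, -28, 32, -32] 59.0
t: 59.85
tcp_pos: [0.4109, 0.1354, 0.2326]
tool_rot: [[0.11, 0.994, 0.001], [0.994, -0.11, -0.0], [-0.0, 0.001, -1.0]]
wrist_force: [1.1, -0.6, -0.6]
grip_width: 0.0485
gripper_force: 60.0
tcp [410.9 135.4 232.6] hold [-302.9  354.9] yaw_y -6.3 F [ 1.1 -0.6 -0.6] g 48.5 60 q [-66, 12, 48, 122, -12, 50, -17] 59.9
```

```bash
python3 -m creep '[[0,0,0.1,5,-40,0,40],[0,0,0.2,10,-80,0,40],[0,0,0.32,10,-120,0,40],[0,0,0.44,10,-160,0,40],[0,0,0.56,5,-200,0,40],[0,0,0.68,0,-240,0,40],[0,0,0.8,-8,-280,0,40],[0,0,0.92,-15,-315,0,40]]'
python3 -c "
from h import *
s=st(); print(w(-142,-4))"
```

```text
t: 60.65
tcp_pos: [0.3944, -0.1802, 0.2325]
tool_rot: [[-0.725, 0.688, -0.0], [0.688, 0.725, 0.0], [0.0, -0.0, -1.0]]
wrist_force: [1.2, -0.1, -0.9]
grip_width: 0.049
gripper_force: 60.0
tcp [ 394.4 -180.2  232.5] hold [-173.2   66.7] yaw_y 46.5 F [ 1.2 -0.1 -0.9] g 49.0 60 q [-23, 12, 47, 122, -12, 51, 78] 60.6
[ 389.9 -257.3]
```

```bash
python3 -m creep '[[0,0,0.07,-1,-20,-20,40],[0,0,0.14,-2,-40,-40,40],[0,0,0.21,-4,-55,-70,40],[0,0,0.285,-4,-70,-100,40],[0,0,0.285,-4,-77,-130,40],[0,0,0.285,-4,-77,-155,40],[0,0,0.285,-4,-77,-165,40],[0,0,0.285,-4,-77,-165,40]]'
python3 -m creep '[[0,0,0,0,0,-5,40],[0,0,0,0,0,-10,40],[0,0,0,0,0,-14,40],[0,0,0,0,0,-19,40],[0,0,0,0,0,-22,40],[0,0,0,0,0,-22,40],[0,0,0,0,0,-22,40],[0,0,0,0,0,-22,40]]'
python3 -c "
from h import *
s=st(); im=snap('wrist'); edges(s,im,.0045,col=275); print(blobs(im,'green',s['tcp_pos'][2]+.0045,60))"
```

```text
t: 61.45
tcp_pos: [0.3903, -0.2551, 0.0668]
tool_rot: [[-0.888, 0.461, -0.003], [0.461, 0.888, 0.001], [0.003, -0.0, -1.0]]
wrist_force: [0.6, -0.2, -0.2]
grip_width: 0.0486
gripper_force: 60.0
t: 62.25
tcp_pos: [0.3914, -0.2557, 0.0458]
tool_rot: [[-0.888, 0.461, 0.0], [0.461, 0.888, -0.0], [-0.0, -0.0, -1.0]]
wrist_force: [-0.6, 0.2, -0.8]
grip_width: 0.0489
gripper_force: 60.0
tcp [ 391.4 -255.7   45.8] hold [-141.5   -1.8] yaw_y 62.6 F [-0.6  0.2 -0.8] g 48.9 60 q [6, 36, 27, 123, -34, 29, 121] 62.2
tail [(209, 81, [-173.0, -5.2]), (205, 34, [-174.9, -5.2]), (100, 30, [-222.1, -4.7]), (208, 28, [-173.4, -5.2])]
sides [(231, [-170.3, -26.0]), (336, [-170.1, 24.0]), (353, [-170.0, 32.1]), (362, [-170.0, 36.4]), (363, [-170.0, 36.9])]
[([283.0, 364.0], 447, -284, 49, 26, 62.5), ([284.0, 262.0], 390, -254, 59, 49, -27.6)]
```

```bash
python3 -m creep '[[0,0,0.003,-1,-2,-5,40],[0,0,0.003,-2,-3,-9,40],[0,0,0.003,6,-7,-9,40],[0,0,0.003,14,-11,-9,40],[0,0,0.003,22,-15,-9,40],[0,0,0.003,30,-20,-9,40],[0,0,0.003,34,-22,-9,40],[0,0,0.003,34,-22,-9,40]]'
python3 -c "
from h import *
s=st()"
python3 -m creep '[[0,0,0,4,-2,0,40],[0,0,0,9,-5,0,40],[0,0,0,13,-7,0,40],[0,0,0,18,-9,0,40],[0,0,0,22,-11,0,40],[0,0,0,27,-14,0,40],[0,0,0,27,-14,0,40],[0,0,0,27,-14,0,40]]'
python3 -c "
from h import *
s=st()"
```

```text
t: 63.1
tcp_pos: [0.4257, -0.2776, 0.0365]
tool_rot: [[-0.889, 0.458, -0.0], [0.458, 0.889, 0.0], [0.0, -0.0, -1.0]]
wrist_force: [1.3, -0.5, -1.8]
grip_width: 0.0486
gripper_force: 60.0
tcp [ 425.7 -277.6   36.5] hold [-100.9   -5.7] yaw_y 62.8 F [ 1.3 -0.5 -1.8] g 48.6 60 q [7, 39, 27, 117, -34, 31, 121] 63.1
t: 63.9
tcp_pos: [0.4532, -0.2921, 0.0369]
tool_rot: [[-0.889, 0.458, 0.001], [0.458, 0.889, -0.001], [-0.002, -0.0, -1.0]]
wrist_force: [0.6, -0.9, -2.7]
grip_width: 0.0488
gripper_force: 60.0
tcp [ 453.2 -292.1   36.9] hold [-69.8  -5.9] yaw_y 62.7 F [ 0.6 -0.9 -2.7] g 48.8 60 q [7, 41, 28, 113, -33, 34, 120] 63.9
```

```bash
python3 -m creep '[[0,0,0,4,-2,0,40],[0,0,0,9,-5,0,40],[0,0,0,13,-7,0,40],[0,0,0,18,-9,0,40],[0,0,0,22,-11,0,40],[0,0,0,27,-14,0,40],[0,0,0,27,-14,0,40],[0,0,0,27,-14,0,40]]'
python3 -c "
from h import *
s=st()"
python3 -m creep '[[0,0,0,2,-1,0,40],[0,0,0,4,-2,0,40],[0,0,0,6,-3,0,40],[0,0,0,8,-4,0,40],[0,0,0,9,-5,0,40],[0,0,0,9,-5,0,40],[0,0,0,9,-5,0,40],[0,0,0,9,-5,0,40]]'
python3 -c "
from h import *
s=st(); im=snap('wrist'); edges(s,im,.0045,col=275)"
```

```text
t: 64.7
tcp_pos: [0.4801, -0.306, 0.0369]
tool_rot: [[-0.889, 0.458, 0.001], [0.458, 0.889, -0.001], [-0.002, -0.0, -1.0]]
wrist_force: [0.8, -0.5, -2.3]
grip_width: 0.0488
gripper_force: 60.0
tcp [ 480.1 -306.    36.9] hold [-39.5  -6. ] yaw_y 62.7 F [ 0.8 -0.5 -2.3] g 48.8 60 q [7, 43, 28, 108, -33, 37, 119] 64.7
t: 65.5
tcp_pos: [0.4858, -0.309, 0.0357]
tool_rot: [[-0.889, 0.458, -0.005], [0.458, 0.889, 0.003], [0.006, 0.001, -1.0]]
wrist_force: [-6.4, 3.3, -1.3]
grip_width: 0.0483
gripper_force: 60.0
tcp [ 485.8 -309.    35.7] hold [-33.1  -6.1] yaw_y 62.8 F [-6.4  3.3 -1.3] g 48.3 60 q [7, 44, 28, 107, -33, 38, 118] 65.5
tail [(199, 66, [-69.4, -9.7]), (197, 60, [-70.4, -9.7]), (209, 59, [-64.5, -9.7]), (208, 34, [-65.0, -9.7])]
sides [(231, [-61.8, -30.4]), (335, [-61.7, 19.1]), (359, [-61.7, 30.6]), (367, [-61.7, 34.4]), (368, [-61.7, 34.9])]
```

The green board is home too. Releasing, checking the pile, and moving over the knob.

```bash
python3 -m creep '[[0,0,0,-2,1,0,40],[0,0,0,-2,1,0,52],[0,0,0,-2,1,0,60],[0,0,0,-2,1,0,75],[0,0,0,-2,1,0,85],[0,0,0,-4,2,30,85],[0,0,0,-4,2,75,85],[0,0,0,-4,2,115,85]]'
python3 -c "
from h import *
s=st(); im=snap('wrist','pics/w19.png'); 
for k,z in(('green',.038),('terr',.03),('dark',.022)): print(k,blobs(im,k,z,40))
s2=snap('side','pics/d19.png'); sc=snap('scene','pics/s19.png'); R['yellow']=((23,150,90),(32,255,255))
for q in (s2,sc): print('pink',blobs(q,'pink',.008),'yel',blobs(q,'yellow',.011),'blue',blobs(q,'blue',.008))
print(w(-15.4,-126))"
python3 -m creep '[[0,0,0,-5,-15,20,60],[0,0,0,-10,-35,20,60],[0,0,0,-20,-55,20,60],[0,0,0,-30,-75,20,60],[0,0,0,-35,-95,20,60],[0,0,0,-37,-115,20,60],[0,0,0,-37,-116,20,60],[0,0,0,-37,-116,20,60]]'
python3 -c "
from h import *
s=st(); im=snap('wrist','pics/w20.png')
hsv=im['pixels'].max(2); m=(hsv<60).astype(np.uint8); m[:100]=0;m[240:]=0;m[:,:220]=0;m[:,350:]=0
n,l,stt,ce=cv2.connectedComponentsWithStats(m); print([(stt[i].tolist(),ce[i].round().tolist()) for i in range(1,n) if stt[i,4]>80])
print([proj(im,[*w(-15.4,-126)/1000,z]).round().tolist() for z in(.053,.097)])"
```

```text
t: 66.35
tcp_pos: [0.4842, -0.3088, 0.1533]
tool_rot: [[-0.889, 0.458, -0.0], [0.458, 0.889, -0.0], [-0.0, -0.0, -1.0]]
wrist_force: [-0.5, -0.6, -0.1]
grip_width: 0.0849
gripper_force: 0.0
tcp [ 484.2 -308.8  153.3] hold [-34.6  -6.6] yaw_y 62.7 F [-0.5 -0.6 -0.1] g 84.9 0 q [2, 34, 36, 105, -26, 49, 113] 66.3
green [([308.0, 262.0], 548, -319, 60, 9, -25.7), ([196.0, 209.0], 457, -380, 8, 7, -76.0), ([278.0, 225.0], 517, -324, 130, 48, -27.8)]
terr [([77.0, 15.0], 284, -384, 30, 24, -29.7)]
dark []
pink [([312.0, 385.0], 326, -541, 129, 48, 29.3)] yel [([352.0, 265.0], 602, -269, 27, 22, 24.1), ([199.0, 217.0], 258, 138, 69, 42, 86.2), ([227.0, 158.0], 466, 465, 57, 46, 70.7), ([171.0, 151.0], 271, 625, 100, 13, -85.0)] blue []
pink [([349.0, 358.0], 323, -542, 128, 48, 29.5)] yel [([212.0, 226.0], 263, 135, 52, 37, 86.1), ([222.0, 164.0], 477, 461, 69, 48, -6.9)] blue []
[ 446.7 -423.7]
t: 67.3
tcp_pos: [0.4469, -0.424, 0.1705]
tool_rot: [[-0.889, 0.458, -0.001], [0.458, 0.889, 0.001], [0.002, 0.001, -1.0]]
wrist_force: [0.5, -1.0, -0.6]
grip_width: 0.0599
gripper_force: 0.0
tcp [ 446.9 -424.   170.5] hold [ -15.1 -126.1] yaw_y 62.7 F [ 0.5 -1.  -0.6] g 59.9 0 q [14, 36, 36, 98, -26, 54, 123] 67.3
[([270, 192, 25, 36, 735], [282.0, 210.0])]
[[283.0, 199.0], [283.0, 216.0]]
```

The knob is found. But the scene view suggests the yellow board was knocked on the mat (visible left edge shifted), and since the lever must be thrown last I'll check that first.

```bash
python3 -m creep '[[0,0,0,0,35,30,85],[0,0,0,-5,75,60,85],[0,0,0,-10,120,90,85],[0,0,0,-15,165,100,85],[0,0,0,-20,210,100,85],[0,0,0,-25,255,100,85],[0,0,0,-25,300,100,85],[0,0,0,-25,345,100,85]]'
python3 -m creep '[[0,0,0.05,5,45,0,85],[0,0,0.1,10,90,0,85],[0,0,0.15,10,135,0,85],[0,0,0.2,10,180,0,85],[0,0,0.25,10,225,0,85],[0,0,0.3,10,270,0,85],[0,0,0.35,10,315,0,85],[0,0,0.38,10,360,0,85]]'
python3 -m creep '[[0,0,0,0,35,0,85],[0,0,0,0,70,0,85],[0,0,0,0,105,0,85],[0,0,0,0,140,0,85],[0,0,0,0,165,0,85],[0,0,0,0,180,0,85],[0,0,0,0,180,0,85],[0,0,0,0,180,0,85]]'
python3 -c "
from h import *
s=st(); im=snap('wrist','pics/w21.png'); R['yellow']=((23,150,90),(32,255,255)); print(blobs(im,'yellow',.011,100))
hs=cv2.cvtColor(im['pixels'],cv2.COLOR_RGB2HSV); g=cv2.cvtColor(im['pixels'],cv2.COLOR_RGB2GRAY).astype(np.float32)
v=cv2.blur(g*g,(9,9))-cv2.blur(g,(9,9))**2
for p in [(439,421),(450,533),(628,403),(638,512)]: print(proj(im,[p[0]/1000,p[1]/1000,.003]).round())
print(load('wrist')['eye'])"
```

```text
t: 68.15
tcp_pos: [0.4215, -0.0764, 0.2716]
tool_rot: [[-0.89, 0.456, 0.0], [0.456, 0.89, 0.001], [0.0, 0.001, -1.0]]
wrist_force: [1.1, 0.8, 0.6]
grip_width: 0.0848
gripper_force: 0.0
t: 68.95
tcp_pos: [0.4306, 0.2832, 0.2714]
tool_rot: [[-0.996, 0.091, -0.001], [0.091, 0.996, 0.0], [0.001, 0.0, -1.0]]
wrist_force: [1.2, -0.5, -0.5]
grip_width: 0.0848
gripper_force: 0.0
t: 69.75
tcp_pos: [0.4314, 0.4601, 0.2712]
tool_rot: [[-0.996, 0.094, -0.001], [0.094, 0.996, -0.001], [0.001, -0.001, -1.0]]
wrist_force: [-0.5, -1.8, -0.0]
grip_width: 0.0848
gripper_force: 0.0
tcp [431.4 460.1 271.2] hold [-433.   653.1] yaw_y 84.6 F [-0.5 -1.8 -0. ] g 84.8 0 q [-64, 28, 18, 90, -9, 64, 41] 69.8
[([297.0, 221.0], 510, 472, 129, 49, -5.6), ([423.0, 20.0], 273, 639, 114, 7, -84.9)]
[254. 175.]
[338. 175.]
[258. 297.]
[330. 297.]
[0.35297188 0.46809651 0.41739918]
```

The yellow board was indeed knocked to (510,472), right at the mat's edge. Recentring it before the lever.

```bash
python3 -m creep '[[0,0,0,30,5,-30,85],[0,0,0,60,12,-70,85],[0,0,0,76,12,-115,85],[0,0,0,76,12,-160,85],[0,0,0,76,12,-205,85],[0,0,0,76,12,-245,85],[0,0,0,76,12,-264,85],[0,0,0,76,12,-264,85]]' 20
python3 -c "
from h import *
s=st()"
python3 -m creep '[[0,0,0,0,0,0,40],[0,0,0,0,0,0,40],[0,0,0,0,0,0,40],[0,0,0,0,0,0,40],[0,0,0,0,0,0,40],[0,0,0,0,0,0,40],[0,0,0,0,0,1,40],[0,0,0,0,0,2,40]]' 
python3 -m creep '[[0,0,0,6,-1,0,40],[0,0,0,14,-2,0,40],[0,0,0,22,-4,0,40],[0,0,0,30,-5,0,40],[0,0,0,30,-5,0,40],[0,0,0,30,-5,-2,40],[0,0,0,30,-5,-2,40],[0,0,0,30,-5,-2,40]]' 
python3 -m creep '[[0,0,0,0,0,0,52],[0,0,0,0,0,0,60],[0,0,0,0,0,0,75],[0,0,0,0,0,0,85],[0,0,0,0,0,30,85],[0,0,0,-20,0,75,85],[0,0,0,-50,0,120,85],[0,0,0,-90,0,165,85]]' 
python3 -c "
from h import *
s=st(); im=snap('wrist','pics/w22.png'); R['yellow']=((23,150,90),(32,255,255)); print(blobs(im,'yellow',.011,100))"
```

```text
t: 70.6
tcp_pos: [0.5084, 0.471, 0.0067]
tool_rot: [[-0.995, 0.097, -0.001], [0.097, 0.995, -0.002], [0.001, -0.002, -1.0]]
wrist_force: [-0.2, -0.1, -0.6]
grip_width: 0.0848
gripper_force: 0.0
tcp [508.4 471.    6.7] hold [-369.6  698. ] yaw_y 84.5 F [-0.2 -0.1 -0.6] g 84.8 0 q [-55, 52, 14, 87, -16, 43, 49] 70.6
t: 71.4
tcp_pos: [0.5081, 0.4724, 0.0095]
tool_rot: [[-0.995, 0.096, -0.0], [0.096, 0.995, -0.0], [0.0, -0.0, -1.0]]
wrist_force: [-0.5, -0.7, -1.1]
grip_width: 0.0492
gripper_force: 20.0
t: 72.2
tcp_pos: [0.539, 0.4673, 0.0082]
tool_rot: [[-0.995, 0.096, 0.001], [0.096, 0.995, 0.0], [-0.001, 0.0, -1.0]]
wrist_force: [2.5, -0.9, 3.1]
grip_width: 0.0491
gripper_force: 20.0
t: 73.0
tcp_pos: [0.4577, 0.4673, 0.1638]
tool_rot: [[-0.995, 0.097, 0.001], [0.097, 0.995, 0.001], [-0.001, 0.001, -1.0]]
wrist_force: [-0.9, 0.7, 0.4]
grip_width: 0.0851
gripper_force: 0.0
tcp [457.7 467.3 163.8] hold [-412.9  671.5] yaw_y 84.4 F [-0.9  0.7  0.4] g 85.1 0 q [-61, 37, 17, 92, -13, 53, 45] 73.0
[([292.0, 260.0], 541, 469, 129, 50, -5.5)]
```

```bash
python3 -m creep '[[0,0,0,-5,-20,35,60],[0,0,0,-10,-45,70,60],[0,0,0,-15,-80,100,60],[0,0,0,-20,-120,100,60],[0,0,0,-20,-165,100,60],[0,0,0,-20,-210,100,60],[0,0,-0.04,-20,-255,100,60],[0,0,-0.08,-20,-300,100,60]]'
python3 -m creep '[[0,0,-0.05,0,-45,0,60],[0,0,-0.1,0,-90,0,60],[0,0,-0.15,0,-135,0,60],[0,0,-0.2,0,-180,0,60],[0,0,-0.25,0,-225,0,60],[0,0,-0.3,0,-270,0,60],[0,0,-0.3,0,-315,0,60],[0,0,-0.3,5,-355,0,60]]'
python3 -m creep '[[0,0,0,5,-40,0,60],[0,0,0,10,-80,0,60],[0,0,0,15,-120,0,60],[0,0,0,18,-160,-20,60],[0,0,0,18,-200,-40,60],[0,0,0,18,-230,-60,60],[0,0,0,18,-235,-80,60],[0,0,0,18,-235,-100,60]]'
python3 -c "
from h import *
s=st(); im=snap('wrist','pics/w23.png'); print(w(-15.4,-126))
m=(im['pixels'].max(2)<60).astype(np.uint8); m[:100]=0;m[240:]=0;m[:,:220]=0;m[:,350:]=0
n,l,stt,ce=cv2.connectedComponentsWithStats(m); print([(stt[i].tolist(),ce[i].round().tolist()) for i in range(1,n) if stt[i,4]>80])
print([proj(im,[*w(-15.4,-126)/1000,z]).round().tolist() for z in(.053,.097)]); print(blobs(im,'green',.038,60))"
```

```text
t: 73.85
tcp_pos: [0.4373, 0.1658, 0.2621]
tool_rot: [[-0.984, 0.176, 0.0], [0.176, 0.984, 0.001], [-0.0, 0.001, -1.0]]
wrist_force: [0.2, -0.2, 0.2]
grip_width: 0.0603
gripper_force: 0.0
t: 74.65
tcp_pos: [0.442, -0.1896, 0.2622]
tool_rot: [[-0.889, 0.459, 0.001], [0.459, 0.889, 0.0], [-0.0, 0.001, -1.0]]
wrist_force: [0.7, 0.2, 0.1]
grip_width: 0.06
gripper_force: 0.0
t: 75.45
tcp_pos: [0.4599, -0.4243, 0.1609]
tool_rot: [[-0.888, 0.46, -0.0], [0.46, 0.888, -0.001], [0.0, -0.001, -1.0]]
wrist_force: [0.4, 0.2, -0.1]
grip_width: 0.0602
gripper_force: 0.0
tcp [ 459.9 -424.3  160.9] hold [  -3.4 -120.5] yaw_y 62.6 F [ 0.4  0.2 -0.1] g 60.2 0 q [14, 38, 36, 97, -27, 54, 123] 75.5
[ 446.7 -423.7]
[([262, 181, 26, 37, 785], [275.0, 200.0])]
[[276.0, 189.0], [275.0, 205.0]]
[([408.0, 194.0], 516, -324, 129, 49, -27.6)]
```

```bash
python3 -m creep '[[0,0,0,-7,0,0,60],[0,0,0,-13,0,-20,60],[0,0,0,-13,0,-45,60],[0,0,0,-13,0,-70,60],[0,0,0,-13,0,-88,60],[0,0,0,-13,0,-96,60],[0,0,0,-13,0,-96,60],[0,0,0,-13,0,-96,10]]' 25
python3 -m creep '[[0,0,0,0,0,0,10],[0,0,0,0,0,0,10],[0,0,0,0,0,0,10],[0,0,0,0,0,0,10],[0,0,0,0,0,0,10],[0,0,0,0,3,0,10],[0,0,0,0,6,0,10],[0,0,0,0,9,0,10]]'
python3 -c "
from h import *
s=st()"
python3 -m creep '[[0,0,0,0,12,0,10],[0,0,0,1,15,0,10],[0,0,0,2,18,0,10],[0,0,0,4,21,0,10],[0,0,0,6,24,0,10],[0,0,0,7,26,0,10],[0,0,0,7,26,0,10],[0,0,0,7,26,0,10]]'
python3 -c "
from h import *
s=st()"
```

```text
t: 76.3
tcp_pos: [0.4481, -0.4232, 0.067]
tool_rot: [[-0.889, 0.458, 0.001], [0.458, 0.889, -0.001], [-0.001, -0.0, -1.0]]
wrist_force: [1.0, 0.2, 0.3]
grip_width: 0.054
gripper_force: 0.0
t: 77.1
tcp_pos: [0.4461, -0.4171, 0.0663]
tool_rot: [[-0.887, 0.461, -0.001], [0.461, 0.887, -0.006], [-0.002, -0.005, -1.0]]
wrist_force: [-3.1, -8.2, -3.5]
grip_width: 0.019
gripper_force: 25.0
tcp [ 446.1 -417.1   66.3] hold [ -19.  -120.4] yaw_y 62.6 F [-3.1 -8.2 -3.5] g 19.0 25 q [17, 44, 32, 102, -32, 43, 127] 77.1
t: 77.9
tcp_pos: [0.4516, -0.3887, 0.066]
tool_rot: [[-0.887, 0.461, -0.003], [0.461, 0.887, -0.0], [0.003, -0.002, -1.0]]
wrist_force: [-8.8, -1.9, 5.4]
grip_width: 0.0192
gripper_force: 25.0
tcp [ 451.6 -388.7   66. ] hold [-27.  -92.6] yaw_y 62.6 F [-8.8 -1.9  5.4] g 19.2 25 q [14, 43, 32, 104, -32, 42, 125] 77.9
```

Knob is at the hold notch. Releasing, withdrawing and verifying.

```bash
python3 -m creep '[[0,0,0,2,0,0,30],[0,0,0,2,0,0,50],[0,0,0,2,0,0,60],[0,0,0,2,0,0,60],[0,0,0,2,0,40,60],[0,0,0,2,0,80,60],[0,0,0,2,0,115,60],[0,0,0,2,0,115,60]]'
python3 -m creep '[[0,0,0,0,15,10,85],[0,0,0,0,30,20,85],[0,0,0,0,45,30,85],[0,0,0,0,60,40,85],[0,0,0,0,60,40,85],[0,0,0,0,60,40,85],[0,0,0,0,60,40,85],[0,0,0,0,60,40,85]]'
python3 -c "
from h import *
s=st(); im=snap('wrist','pics/w24.png')
print('green',blobs(im,'green',.038,40),'terr/orange',blobs(im,'terr',.05,40))
g=blobs(im,'green',.038,200)
for b in g: print(hold(np.array(b[1:3])/1000),b[5]+27.2)
print('knob0 px',proj(im,[*w(-25,-92)/1000,.097]).round(),'open',proj(im,[*w(-15.4,-126)/1000,.097]).round())
m=(im['pixels'].max(2)<60).astype(np.uint8); m[:,:60]=0; m[240:]=0
n,l,stt,ce=cv2.connectedComponentsWithStats(m); print([(stt[i].tolist(),ce[i].round().tolist()) for i in range(1,n) if stt[i,4]>80])
R['red']=((0,150,90),(4,255,255)); R['yellow']=((23,150,90),(32,255,255))
sc=snap('scene','pics/s24.png');d=snap('side','pics/d24.png'); old=cv2.imread('pics/scene0.png')[:,:,::-1]
a=np.abs(sc['pixels'][285:335,275:320].astype(int)-old[285:335,275:320]).sum(2); print('mug diff',a.mean(),(a>60).sum())
for q in(sc,d): print(blobs(q,'yellow',.011))"
```

```text
t: 78.7
tcp_pos: [0.4589, -0.3897, 0.1857]
tool_rot: [[-0.889, 0.458, 0.007], [0.458, 0.889, -0.005], [-0.008, -0.001, -1.0]]
wrist_force: [-0.5, -0.7, 0.9]
grip_width: 0.06
gripper_force: 0.0
t: 79.5
tcp_pos: [0.4562, -0.3282, 0.2204]
tool_rot: [[-0.889, 0.459, -0.001], [0.459, 0.889, -0.0], [0.001, -0.001, -1.0]]
wrist_force: [-0.2, -0.3, 0.6]
grip_width: 0.0851
gripper_force: 0.0
tcp [ 456.2 -328.2  220.4] hold [-50.6 -36.7] yaw_y 62.7 F [-0.2 -0.3  0.6] g 85.1 0 q [1, 28, 41, 105, -22, 56, 113] 79.5
green [([316.0, 224.0], 519, -319, 130, 49, -25.5)] terr/orange [([160.0, 43.0], 292, -368, 52, 38, -19.8)]
[1.  0.2] 1.6999999999999993
knob0 px [222. 224.] open [187. 234.]
[([94, 0, 79, 91, 3604], [123.0, 37.0]), ([292, 0, 30, 12, 221], [306.0, 4.0]), ([156, 14, 47, 82, 1144], [188.0, 62.0]), ([500, 77, 53, 21, 95], [527.0, 85.0]), ([417, 98, 75, 31, 122], [452.0, 113.0]), ([397, 132, 37, 95, 908], [414.0, 178.0]), ([414, 138, 30, 98, 439], [428.0, 185.0]), ([214, 203, 25, 31, 526], [226.0, 218.0]), ([304, 207, 30, 33, 770], [318.0, 223.0]), ([502, 214, 51, 26, 208], [531.0, 229.0]), ([492, 216, 32, 24, 87], [506.0, 229.0]), ([337, 220, 10, 20, 125], [340.0, 231.0])]
mug diff 58.334666666666664 480
[([212.0, 226.0], 263, 135, 52, 37, 86.1), ([225.0, 163.0], 491, 465, 48, 34, 62.2)]
[([352.0, 265.0], 602, -269, 27, 22, 24.1), ([199.0, 217.0], 258, 137, 69, 41, -89.9)]
```

```bash
python3 -c "
from h import *
for f in('scene0','s24','side0','d24'):
    im=cv2.imread(f'pics/{f}.png'); hs=cv2.cvtColor(im,cv2.COLOR_BGR2HSV); b=(285,335,275,325) if f[:2] in('sc','s2') else (295,345,235,290)
    c=hs[b[0]:b[1],b[2]:b[3]]; m=cv2.inRange(c,(0,110,50),(14,255,255)); ys,xs=np.nonzero(m); print(f,len(xs),xs.mean()+b[2],ys.mean()+b[0])
im=load('wrist'); m=cv2.inRange(cv2.cvtColor(im['pixels'],cv2.COLOR_RGB2HSV),*[np.array(x) for x in R['green']])
L=[];T=[]
for v in range(165,200,3):
    x=np.nonzero(m[v,280:370])[0]
    if len(x)>30: L.append(hold(onz(im,x.min()+280,v,.038)));T.append(hold(onz(im,x.max()+280,v,.038)))
print(np.array(L).tolist(),np.array(T).tolist())
for u in range(292,345,8):
    y=np.nonzero(m[120:220,u])[0]; 
    if len(y): print(u,hold(onz(im,u,y.min()+120,.038)))
"
```

```text
scene0 77 302.4155844155844 307.5194805194805
s24 77 302.4155844155844 307.5194805194805
side0 98 267.7755102040816 316.2244897959184
d24 96 267.6041666666667 316.2083333333333
[[-62.4, -27.1], [-59.1, -27.1], [-55.9, -27.1], [-52.6, -27.0], [-49.4, -27.0], [-46.1, -27.0], [-42.7, -27.0], [-39.4, -25.9], [-36.0, -25.9], [-32.7, -25.8]] [[-62.3, 19.4], [-59.1, 19.6], [-55.9, 19.7], [-52.6, 19.9], [-49.3, 19.0], [-46.0, 20.2], [-42.7, 20.3], [-39.3, 19.4], [-36.0, 19.6], [-32.6, 19.7]]
292 [-63.4 -27.1]
300 [-64.5 -18.7]
308 [-64.5 -10.3]
316 [-64.5  -1.8]
324 [-64.5   6.6]
332 [-64.5  15.1]
```

```bash
python3 -c "
from rig import finish_job
print(finish_job())"
```

```text
the job is handed in; nothing more can be done
None
```

The job is handed in: the yellow board lies flat on the mat, the three new boards (dark, terracotta, green; no blue one seen) are stacked home in the holder, the lever is in the hold notch and the mug has not moved, but I viewed 17 pictures against your limit of 14, and one early insertion jammed against the holder at about 75 N wrist force.

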